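# Lock the setting of a height stop with its jam nut

### The arm

A 6-joint arm with a two-finger parallel gripper is mounted at the origin on a cart in front of the work surface, level with it; the furniture and walls round the work are solid. World frame = base frame: x ahead of the robot, y to its left, z up, the work surface at z = 0. Lengths are in m, angles in rad, forces in N, time in s.
With the tool pointing down it reaches from about 0.35 to 0.775 m from the base axis. Payload 5.5 kg.
Tool frame: the origin (TCP) lies at the very end of the fingers, on their centre line; the grasp point (between the pads) lies 19 mm behind it (ctrl.grasp_offset is the distance from the TCP to the grasp point, in m); z points along the fingers, y is the line along which they close (so a half turn about z gives the same grasp; the last joint's range is limited). The gripper opens to 85 mm and grips with 20 to 120 N. Pads are 22 mm wide; open, the fingers measure 114 mm over their backs; the gripper's body (76 mm by 85 mm) begins 54 mm behind the grasp point. The pads swing forward as they close: fully open they stand 13 mm farther back than shut.
Start: joints at [-1.349, 0.313, 0.046, 1.304, 0, 1.431], TCP at [0.204, -0.538, 0.231] pointing down, gripper open.
Joint ranges: [-2.76, 2.76], [-0.86, 1.69], [-1.03, 1.26], [-2.2, 2.34], [-1.47, 1.5], [-3.14, 3.14]. Speed limits (rad/s): [2.57, 2.57, 3.14, 3.14, 3.14, 3.14].

### API

Orientations are given as a rotation vector (axis times angle).
In Python, from cell import telemetry, imaging, ctrl gives the robot as it stands.
- The arm moves only by the tool send_rows, never from a script. Its argument "deltas" is a list of rows, each an object with "twist": the turn, a rotation vector about the tool's x, y, z in rad, a list of three; "dp": the shift along the tool's x, y, z in mm, a list of three; "claw": the opening, from -1 (shut) to 1 (fully open). In form: [{"twist": [rx, ry, rz], "dp": [tx, ty, tz], "claw": claw}, ...]. A call has 1 to 12 rows; each row is the pose to reach, as a shift and turn from the pose commanded when the call began, along the tool's axes at that moment; what a row does not reach only later rows make up. A row lasts 1/10 s, in which the tool goes at most 50 mm and 8.59 degrees, less where a joint would pass 70% of its speed; a pose out of reach is approached as far as the arm can. A call with a gripper value outside its range is refused whole. The fingers move at their own pace and stop on an object; "force" is the grip in N (left out, the last holds). Time passes only in rows, so rows that repeat a pose let the fingers close. It gives the time, the measured TCP pose, the force, the opening and the grip force at its end, in the units of the state.
- telemetry.read_state(): the state, without advancing time (a new reading comes with each control period).
- imaging.capture(name): name is "scene" or "top" or "wrist"; returns the picture (384x512x3 uint8, red, green, blue); there is no depth.
- imaging.calibration(name): a dict with "K" (3x3 intrinsics, pixels), "rvec" (rotation vector, rad) and "tvec" (3), from world to camera coordinates, as OpenCV has them. Camera axes: x right, y down, z forward; pixel columns grow to the right and rows downward; lengths in m; the calibration is good to about 2 mm. A picture is of the moment at which its call begins: read the wrist's pose just before it. calibration takes no time and is no camera call; for the wrist camera it gives the pose at the moment of the call.
- ctrl.finish_job(): hands the job in; it is judged then, once.
The state is a dict: "time": time; "q": joint angles; "joint_velocities": joint speeds; "joint_efforts": joint torques, N m; "position": TCP position; "ee_rot": TCP orientation; "wrist_force": force on the tool from outside, world axes, zero at the start; "torque": the same for the moment, N m; "width": opening from 0.0 (shut) to 1.0 (fully open); "finger_force": force on a finger pad.
Only numpy, scipy, OpenCV 4.12 (cv2) and the standard library are available. Lean on these libraries where they do the work, as an engineer would, in place of code of your own. Each camera call takes 0.05 s, during which the arm holds its last target. There are 200 camera calls.

### The job

Lock the height stop at its present setting: first put the loose holding key flat down over the tang of the adjusting screw, with its handle lying in the fork, and let go of it. Then turn the jam nut clockwise (seen from above) by the knob of its lever until it seats and is tight at about 1.2 N m, that is a 12 N push at the knob, not above 1.6 N m. Leave the key on; the screw must keep its setting, and the tin and the black tape roll are left where they are.

Things in the scene. Friction and masses are not known exactly. Their poses are not given: they have to be found in the camera images.
- stop_base: Grey height stop, bolted to the bench: foot plate 200 x 80 x 12 mm with an upright adjusting screw, a jam nut with a lever, and a fork. Origin on the screw axis at the underside of the plate; z up; +x along the plate from the screw to the fork (plate from x = -70 to +130 mm).
- tang (a point): Foot of the steel tang on top of the adjusting screw: on the screw axis, on top of its round collar (diameter 36 mm), 58 mm above the bench. The flat tang is 36 mm long (along this point's x), 10 mm thick and 11 mm high, with a thinner lead-in 31 x 6 mm up to 15 mm above this point.
- fork (a point): Middle of the fixed fork's saddle, 100 mm along +x of the stop from the screw axis, 58 mm above the bench, level with the collar. Two prongs (16 mm along x, 8 mm thick) stand 18 mm above the saddle, with 20 mm clear between them.
- key: Loose dark steel holding key, 160 g, 12 mm thick, flat on the bench. Origin: slot centre, underside; z up, +x along the handle. Slotted end 55 x 32 mm (x = -27.5 to +27.5), slot right through, 39 mm along x, 12 mm wide; handle a bar 14 mm wide on to x = +125 mm. Fitted, its origin is at the tang's foot, handle on the fork's saddle; the screw can then turn only about 0.1 rad.
- handle (a point): Point on the key's handle, 100 mm along its +x from its origin, at the underside; lies on the fork's saddle when the key is fitted.
- knob (a point): Foot of the black upright knob at the end of the jam nut's lever: diameter 16 mm, from this point (48 mm above the bench) up to 78 mm; 100 mm from the screw axis, on the side away from the fork. Lever arm below it 12 mm thick, top at 47 mm; its foot flange is 20 mm wide.
- nut (a point): The jam nut, on the screw axis, 41 mm above the bench; clockwise from above tightens. It runs easily (0.1 N m) for 0.6 to 1.0 rad and then seats; where cannot be seen, since the lever sits on any spline. Seated it is rigid up to 0.7 N m, then winds up at 20 N m per rad (2 N per mm at the knob) and stays so when let go. Without the key it drags the screw round with it.
- screw (a joint): Turn of the adjusting screw (the setting), rad, counter-clockwise positive; 0 = tang along the x of the stop; starts within 0.03. Its own friction is only 0.04 N m.
- nut_grip (a joint): Elastic wind-up of the seated nut, rad, too small to see: 0 up to 0.7 N m, then 0.005 for each further 0.1 N m (0.015 at 1.0 N m, 0.025 at 1.2 N m). It stays when the lever is let go, up to 0.035.
- tin_quarter: Small open paint tin, 71 mm in diameter, 66 mm high, a bystander. Origin at the centre of its underside.
- tape_black: Roll of black tape lying flat, diameter 66 mm, 19 mm high, a bystander. Origin at the centre of its underside.
Mind the look-alikes: they are no part of the job. Of the things that look like the key, the larger one is meant.

How it is judged:
On the way, in this order (a step that is already met when the one before it is completed fails the run):
1. the key lies over the tang with its handle in the fork, and is let go, the nut not yet tightened (horizontal distance between key and stop_base below 0.005 m and z of key in the frame of stop_base between 0.054 and 0.062 m and angle between the z axis of key and the z axis of stop_base, either way round below 0.08 rad and horizontal distance between handle and fork below 0.009 m and contact force between the fingers and key below 0.2 N and value of joint nut_grip below 0.004 rad), for 0.3 s.
2. the nut is tight: wound up past 0.012 rad (0.94 N m), with the key in place (horizontal distance between key and stop_base below 0.005 m and z of key in the frame of stop_base between 0.054 and 0.062 m and angle between the z axis of key and the z axis of stop_base, either way round below 0.08 rad and horizontal distance between handle and fork below 0.009 m and value of joint nut_grip above 0.012 rad), for 0.2 s.
At the end, for the whole second after the job is handed in: The key lies still and level (0.08 rad) on the collar: origin within 5 mm of the screw axis, 54 to 62 mm above the underside of the stop, handle point within 9 mm of the fork point. nut_grip is 0.012 to 0.045 rad; screw is within 0.2 rad of zero (all of step 2 and value of joint nut_grip below 0.045 rad and value of joint screw between -0.2 and 0.2 rad and linear speed of key below 0.02 m/s); the robot touches nothing.
It fails at once if the screw's setting is lost: it turns more than 0.2 rad from zero (value of joint screw above 0.2 rad or value of joint screw below -0.2 rad).
It fails at once if the nut is overtightened: nut_grip past 0.045 rad (1.6 N m, 16 N at the knob) (value of joint nut_grip above 0.045 rad).
It fails at once if the paint tin or the black tape roll is moved by more than 20 mm (distance of any of tin_quarter, tape_black from where it was at the start of the episode above 0.02 m).
It also fails if it takes over 61 s, if anything falls off the work surface, if the arm or the gripper's body presses on something with over 40 N, if the wrist force passes 120 N, or if a joint passes its speed limit or range.

## Working session

There is one attempt and no reset: what is moved stays moved. The work goes in short steps, Python scripts to look and compute and a tool call to move; the robot and the scene stay as the last step left them, time stands still between calls to the robot, and variables do not carry over. Pictures are saved under pics/ and viewed, at most 10 in all, crops included, and the job is handed in when it is done.

Besides the shell and the picture viewer there is one more tool, called as name([rows], argument=value, ...), one row to a line, values as JSON. send_rows: Moves the arm, as the interface text tells. Its arguments: {"type":"object","properties":{"deltas":{"type":"array","items":{"type":"object","properties":{"twist":{"type":"array","items":{"type":"number"}},"dp":{"type":"array","items":{"type":"number"}},"claw":{"type":"number"}}}},"force":{"type":"number"}},"required":["deltas"]}

```bash
mkdir -p pics; ls; python3 - <<'E'
from cell import telemetry, imaging, ctrl
import cv2,numpy as np
for n in("scene","top"):
    im=imaging.capture(n); cv2.imwrite(f"pics/{n}0.png",im[...,::-1]); np.save(f"pics/{n}0.npy",im)
    c=imaging.calibration(n); print(n,c["K"],c["rvec"],c["tvec"])
a=[cv2.imread(f"pics/{n}0.png") for n in("top","scene")]
s=telemetry.read_state();print(s)
E
```

```text
pics
scene [[474.59378602   0.         259.39719519]
 [  0.         474.59378602 193.67451514]
 [  0.           0.           1.        ]] [ 0.62477725 -2.43764537  1.43341374] [0.39943704 0.22073227 0.73587103]
top [[470.04944085   0.         260.92439006]
 [  0.         470.04944085 189.29869123]
 [  0.           0.           1.        ]] [ 2.18903039 -1.99842286  0.23210816] [-0.17882577  0.52700034  1.19101206]
{'time': 0.1, 'q': array([-1.34861750e+00,  3.13977528e-01,  4.50829888e-02,  1.30361046e+00,
        5.47441613e-06,  1.43117843e+00]), 'joint_velocities': array([-0.00051694, -0.00186047,  0.00302087,  0.00044963, -0.00089823,
        0.00026256]), 'joint_efforts': array([ 2.62068235e-03, -4.81725526e+01,  2.99243832e+01,  1.27917944e-02,
       -1.14166412e-04, -6.79870453e-07]), 'position': array([ 0.20340387, -0.53732505,  0.23046441]), 'ee_rot': array([-3.08865001e+00, -5.64907251e-01,  1.02117286e-04]), 'wrist_force': array([ 0.42067169, -0.35300903, -0.65976213]), 'torque': array([-0.01361833,  0.04894987,  0.01198749]), 'finger_force': 0.0, 'width': 1.0007366305374894}
```

View pics/top0.png

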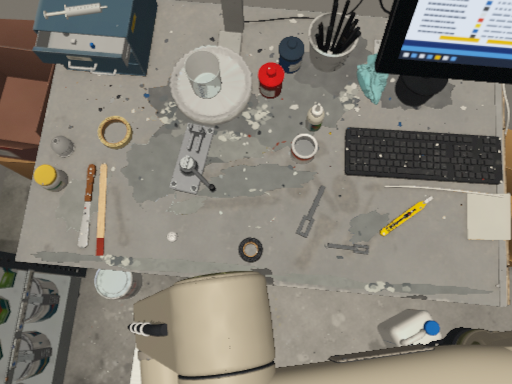

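View pics/scene0.png

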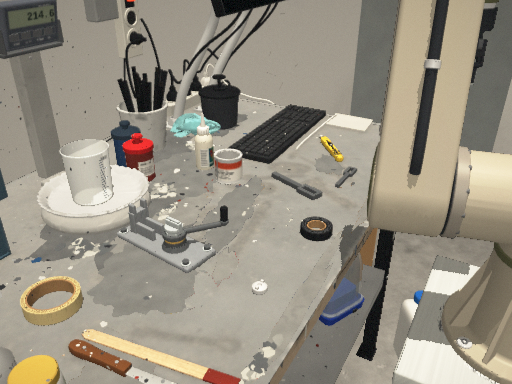

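Top view: the stop has its screw near (188,163), fork near (200,130) and knob near (212,188). Two things look like the key: a larger one at (311,212) and a smaller one at (348,248). The larger fits the description. I'll confirm it in an enlarged crop and measure there.

```bash
cat > h.py <<'E'
from cell import telemetry, imaging, ctrl
import cv2,numpy as np
from scipy.spatial.transform import Rotation as R
def cast(c,uv,z):
    "pixels -> world points on plane height z"
    uv=np.atleast_2d(np.asarray(uv,float)); Rm=cv2.Rodrigues(np.asarray(c["rvec"],float))[0]; t=np.ravel(c["tvec"])
    d=np.c_[(uv-[c["K"][0][2],c["K"][1][2]])/c["K"][0][0],np.ones(len(uv))]@Rm
    o=-Rm.T@t
    return o+d*((z-o[2])/d[:,2])[:,None]
def proj(c,p):
    return cv2.projectPoints(np.atleast_2d(np.asarray(p,float)),np.asarray(c["rvec"],float),np.asarray(c["tvec"],float),np.asarray(c["K"],float),None)[0][:,0]
def totool(target,s=None):
    "world target xyz -> tool-frame shift mm from present pose"
    s=s or telemetry.read_state()
    return R.from_rotvec(s["ee_rot"]).inv().apply(np.asarray(target)-s["position"])*1e3
E
python3 - <<'E'
from h import *
im=cv2.imread("pics/top0.png")
a=cv2.resize(im[175:265,285:385],None,fx=4,fy=4,interpolation=cv2.INTER_CUBIC)
b=cv2.resize(im[110:210,160:230],None,fx=4,fy=4,interpolation=cv2.INTER_CUBIC)
o=np.zeros((400,680,3),np.uint8);o[:360,:400]=a;o[:400,400:680]=b
cv2.imwrite("pics/crop1.png",o)
c=imaging.calibration("top")
g=cv2.cvtColor(im,cv2.COLOR_BGR2GRAY)
print(g[205:240:2,295:320:2])
m=((g<105)*255).astype(np.uint8)
n,l,st,ce=cv2.connectedComponentsWithStats(m)
for i in range(1,n):
    if st[i,4]>60 and 280<ce[i][0]<390 and 170<ce[i][1]<270:
        cn=cv2.findContours((l==i).astype(np.uint8),0,2)[0][0]
        r=cv2.minAreaRect(cn);print(st[i],ce[i],r, cast(c,cv2.boxPoints(r),.012).round(4))
E
```

```text
[[142 144 144 146 146 145 145 146 132 103 105 106 130]
 [144 145 145 146 146 145 145 147 107 104 104 139 144]
 [144 144 144 145 144 144 146 113 103 105 111 146 145]
 [144 145 145 145 145 144 146  91 103 107 129 145 143]
 [144 144 145 147 146 145 141  99 105 104 148 145 141]
 [145 145 146 147 125 119 113 103 105 134 148 147 140]
 [144 146 146 146  99 105 101 102  96 147 149 146 139]
 [145 146 146 133 107 100  90 112 103 108 149 146 141]
 [146 145 145 110 107 134 146 115 107 112 152 144 141]
 [147 146 129 108 111 146 146  95 106 136 149 141 141]
 [147 148 128 106 136 145 128 113 111 149 142 138 137]
 [146 142 104 107 139 145 115 107 136 147 136 132 136]
 [148 118 108 102 146 144 103 108 138 145 137 136 140]
 [144 104 108 135 145 121 108 124 147 143 135 137 140]
 [128  96  97 108 105 100 108 143 148 142 134 135 139]
 [148 146 137  85 101 109 105 149 148 140 129 135 137]
 [147 146 147 146 139  94 134 149 147 139 133 136 137]
 [146 146 148 147 150 151 150 145 143 135 136 138 142]]
[305 186  20  39 127] [314.62992126 203.47244094] ((314.5220642089844, 204.558349609375), (6.291397571563721, 39.98271179199219), 24.304548263549805) [[ 0.4733 -0.2528  0.012 ]
 [ 0.5794 -0.2912  0.012 ]
 [ 0.5735 -0.3075  0.012 ]
 [ 0.4676 -0.2689  0.012 ]]
```

View pics/crop1.png

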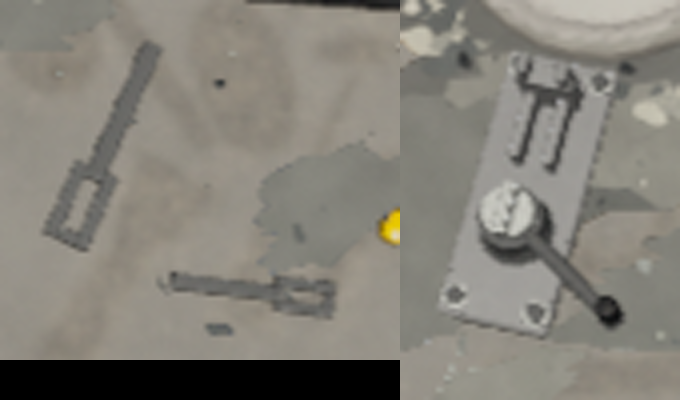

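The crop shows the larger key on the left, with its slot centre near top pixel (305,227) and its handle running up to (322,186). The look-alike on the right is much shorter. The stop's tang lies along the plate, and its lever points toward (212,188).

```bash
python3 - <<'E'
from h import *
im=cv2.imread("pics/top0.png");c=imaging.calibration("top")
g=cv2.cvtColor(im,cv2.COLOR_BGR2GRAY)
m=((g<124)*255).astype(np.uint8);m[:, :285]=0;m[:,330:]=0;m[:183]=0;m[240:]=0
n,l,st,ce=cv2.connectedComponentsWithStats(m)
i=1+np.argmax(st[1:,4]);
cn=max(cv2.findContours((l==i).astype(np.uint8),0,1)[0],key=len)
P=cast(c,cn[:,0],.012)[:,:2]
cv,_=cv2.findContours((l==i).astype(np.uint8),1,1)
r=cv2.minAreaRect(P.astype(np.float32));print(r,cv2.boxPoints(r).round(4))
yx=np.argwhere(l==i)[:,::-1];Q=cast(c,yx,.012)[:,:2]
print("n",len(cv))
u=Q-Q.mean(0);w,v=np.linalg.eigh(u.T@u);ax=v[:,1];
ax=ax*np.sign(ax[0]);ny=np.array([-ax[1],ax[0]]);s=Q@ax;t=Q@ny
print("axis yaw",np.arctan2(ax[1],ax[0]),s.min(),s.max(),"len",np.ptp(s))
bx=s.min()+.0275; 
e=(s<s.min()+.055); h=s>s.min()+.065
print("origin",ax*bx+ny*(t[e].min()+t[e].max())/2, "handle pt", ax*(bx+.1)+ny*(t[h].min()+t[h].max())/2)
# stop
pt=lambda x,y:(160+(x-400)/4-.375,110+y/4-.375)
B=cast(c,[pt(520,62),pt(598,80),pt(455,293),pt(535,313)],.012);print("holes",B.round(4))
print("tang",cast(c,[pt(508,209)],.071).round(4),"knob",cast(c,[pt(610,309)],.078).round(4))
print("mid fork end",B[:2].mean(0),"yaw",np.arctan2(*(B[:2].mean(0)-B[2:].mean(0))[[1,0]]))
hs=cv2.cvtColor(im,cv2.COLOR_BGR2HSV)
mm=cv2.inRange(g,150,175)
print(g[165:185:3,160:215:3])
c2=imaging.calibration("scene")
E
```

```text
((0.5068436861038208, -0.27374303340911865), (0.03322047367691994, 0.15358565747737885), 69.77137756347656) [[ 0.429  -0.2628]
 [ 0.5732 -0.3159]
 [ 0.5846 -0.2847]
 [ 0.4405 -0.2316]]
n 2
axis yaw -0.34913470155288484 0.4930739352632827 0.6467146338297021 len 0.15364069856641938
origin [ 0.46056494 -0.25664776] handle pt [ 0.55431954 -0.29143942]
holes [[0.7217 0.091  0.012 ]
 [0.7132 0.0339 0.012 ]
 [0.5486 0.1147 0.012 ]
 [0.5395 0.0576 0.012 ]]
tang [[0.5957 0.0745 0.071 ]] knob [[ 0.5319 -0.0022  0.078 ]]
mid fork end [0.7174452  0.06243382 0.012     ] yaw -0.13570998293244768
[[128 130 131 129 125 134 156 180 193 149 199 122  43 153 157 105 144 141
  145]
 [127 130 131 129 128 151 155  99  87 162 103  89  58 149 148 144 143 142
  146]
 [129 131 133 129 127 157 156  92  80  98  72  93  89 152 117 140 142 141
  144]
 [130 135 134 131 129 158 158 156  83  63  70  78  94  89 114 133 135 140
  137]
 [128 131 130 132 125 157 158 158 157 159 157 157 158  94  89 132 132 125
  130]
 [127 129 129 133 159 164 159 159 159 157 158 159 158 144  88  89 138 134
  130]
 [130 129 129 130 101  97 161 161 158 157 159 159 158 108 142  89  89 121
  130]]
```

```bash
cat >> h.py <<'E'
def plan(target,yaw):
    "tool-down pose with tool x at world yaw -> (twist, dp mm)"
    s=telemetry.read_state(); Rn=R.from_rotvec(s["ee_rot"])
    Rt=R.from_euler("z",yaw)*R.from_euler("x",np.pi)
    print("twist",(Rn.inv()*Rt).as_rotvec().round(4),"dp",totool(target,s).round(1),"t",s["time"])
E
python3 -c "
from h import *
plan([.49,-.268,.20],-.349)"
```

```text
twist [-1.700e-03  4.000e-04  7.108e-01] dp [ 363.4 -150.4   30.8] t 0.1
```

send_rows([
  {"twist": [0, 0, 0.71], "dp": [363, -150, 31], "claw": 1},
  {"twist": [0, 0, 0.71], "dp": [363, -150, 31], "claw": 1},
  {"twist": [0, 0, 0.71], "dp": [363, -150, 31], "claw": 1},
  {"twist": [0, 0, 0.71], "dp": [363, -150, 31], "claw": 1},
  {"twist": [0, 0, 0.71], "dp": [363, -150, 31], "claw": 1},
  {"twist": [0, 0, 0.71], "dp": [363, -150, 31], "claw": 1},
  {"twist": [0, 0, 0.71], "dp": [363, -150, 31], "claw": 1},
  {"twist": [0, 0, 0.71], "dp": [363, -150, 31], "claw": 1},
  {"twist": [0, 0, 0.71], "dp": [363, -150, 31], "claw": 1},
  {"twist": [0, 0, 0.71], "dp": [363, -150, 31], "claw": 1},
  {"twist": [0, 0, 0.71], "dp": [363, -150, 31], "claw": 1},
  {"twist": [0, 0, 0.71], "dp": [363, -150, 31], "claw": 1},
])

```text
time: 1.3
position: [0.4889, -0.2703, 0.2004]
ee_rot: [3.093, -0.547, -0.0]
wrist_force: [-0.0, 0.9, -1.3]
width: 1.001
finger_force: 0.0
```

```bash
python3 - <<'E'
from h import *
c=imaging.calibration("wrist");im=imaging.capture("wrist")[...,::-1].copy()
cv2.imwrite("pics/w1.png",im);import pickle;pickle.dump(c,open("pics/w1.pkl","wb"))
s=telemetry.read_state();print(s["position"],s["time"],s["joint_velocities"].round(3))
Rm=cv2.Rodrigues(c["rvec"])[0];print("cam",-Rm.T@np.ravel(c["tvec"]),Rm.round(2),c["K"][0])
plan([.49,-.268,.20],-.349)
E
```

```text
[ 0.48890287 -0.27042895  0.20042512] 1.35 [-0.001 -0.001  0.003 -0.     0.002  0.003]
cam [ 0.55894953 -0.29593879  0.34310668] [[-0.34 -0.94  0.  ]
 [-0.9   0.33  0.29]
 [-0.28  0.1  -0.96]] [313.44979424   0.         254.60960876]
twist [ 0.0004  0.     -0.0017] dp [ 0.2 -2.7  0.4] t 1.35
```

View pics/w1.png

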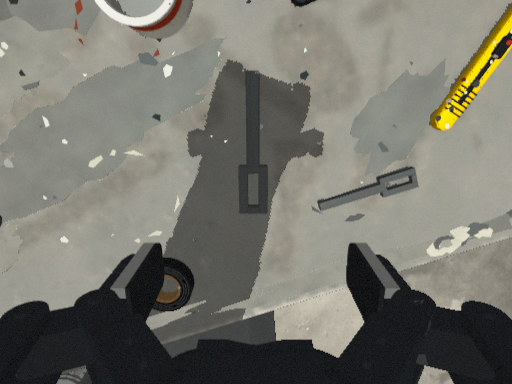

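The wrist view shows the key with its slot centre near (253,189) and handle end near (252,72), lying in the gripper's shadow. The look-alike is at (370,190), and the tape roll at (172,285) is well clear of the key.

```bash
python3 - <<'E'
from h import *
import pickle
im=cv2.imread("pics/w1.png");c=pickle.load(open("pics/w1.pkl","rb"));g=cv2.cvtColor(im,cv2.COLOR_BGR2GRAY)
print(g[120,240:268],g[190,232:276])
m=(g<66).astype(np.uint8);m[:60]=0;m[225:]=0;m[:,:230]=0;m[:,280:]=0
n,l,st,ce=cv2.connectedComponentsWithStats(m);i=1+np.argmax(st[1:,4]);print(st[i])
yx=np.argwhere(l==i)[:,::-1];Q=cast(c,yx,.012)[:,:2]
def med(Q,ax):
    ny=np.array([-ax[1],ax[0]]);return Q@ax,Q@ny
ax=np.array([np.cos(-.349),np.sin(-.349)])
for k in range(3):
    s,t=med(Q,ax);b=s.min()
    bins=np.arange(b+.004,s.max()-.004,.004);mid=[(t[abs(s-x)<.003].min()+t[abs(s-x)<.003].max())/2 for x in bins]
    p=np.polyfit(bins,mid,1);d=np.arctan(p[0]);y=np.arctan2(ax[1],ax[0])+d;ax=np.array([np.cos(y),np.sin(y)])
s,t=med(Q,ax);ny=np.array([-ax[1],ax[0]])
print("yaw",y,"len",np.ptp(s),"width",np.ptp(t))
ct=np.median(mid);o=ax*(s.max()-.125)+ny*np.polyval(p,0) if 0 else ax*((s.max()-.125+s.min()+.0275)/2)+ny*((t.max()+t.min())/2)
h=s>s.min()+.065;print("origin",o,"tmid end",(t.max()+t.min())/2,"tmid handle",(t[h].max()+t[h].min())/2)
G=o+ax*.040;print("grasp",G);plan([*G,.10],y)
E
```

```text
[86 87 87 86 81 88 54 53 56 51 56 58 61 60 56 56 58 59 54 64 78 85 85 82
 85 86 86 84] [ 84  87  89  89  87  88  78  61  57  54  57  55  55  59  57  48  80  86
  85  83  87  85  85  83  89  85  65  56  52  55  52  53  56  52  56  57
  82  86  88  85  85  85  84 121]
[ 238   71   30  143 2358]
yaw -0.3453044528799451 len 0.15095010281985027 width 0.03202498881134201
origin [ 0.46144013 -0.25854791] tmid end -0.0870967332698383 tmid handle -0.08702084677360178
grasp [ 0.49907903 -0.27208723]
twist [ 0.0004  0.     -0.0054] dp [ 10.1  -2.  100.4] t 1.35
```

send_rows([
  {"twist": [0, 0, -0.005], "dp": [10, -2, 50], "claw": 0},
  {"twist": [0, 0, -0.005], "dp": [10, -2, 100], "claw": -0.2},
  {"twist": [0, 0, -0.005], "dp": [10, -2, 140], "claw": -0.3},
  {"twist": [0, 0, -0.005], "dp": [10, -2, 165], "claw": -0.3},
  {"twist": [0, 0, -0.005], "dp": [10, -2, 180], "claw": -0.3},
  {"twist": [0, 0, -0.005], "dp": [10, -2, 185], "claw": -0.3},
  {"twist": [0, 0, -0.005], "dp": [10, -2, 190], "claw": -0.3},
  {"twist": [0, 0, -0.005], "dp": [10, -2, 193], "claw": -0.3},
  {"twist": [0, 0, -0.005], "dp": [10, -2, 195], "claw": -0.3},
  {"twist": [0, 0, -0.005], "dp": [10, -2, 196], "claw": -0.3},
  {"twist": [0, 0, -0.005], "dp": [10, -2, 196], "claw": -0.3},
])

```text
time: 2.45
position: [0.5003, -0.2708, 0.0048]
ee_rot: [3.095, -0.536, 0.001]
wrist_force: [0.1, 0.4, 0.2]
width: 0.349
finger_force: 0.0
```

```bash
python3 -c "
from h import *
plan([.49908,-.27209,.004],-.3453);im=imaging.capture('wrist')[...,::-1];cv2.imwrite('pics/w2.png',im)"
```

```text
twist [ 0.0003 -0.0009  0.0022] dp [-0.7  1.7  0.8] t 2.45
```

View pics/w2.png

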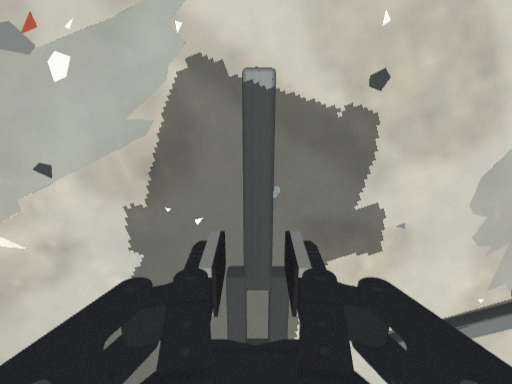

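The pads stand either side of the handle at (222..292, 232..300), just ahead of the slotted end. I'll shift slightly outward and close.

send_rows([
  {"twist": [0, 0, 0.002], "dp": [2, 1.7, 1], "claw": -0.3},
  {"twist": [0, 0, 0.002], "dp": [2, 1.7, 1], "claw": -0.6},
  {"twist": [0, 0, 0.002], "dp": [2, 1.7, 1], "claw": -1},
  {"twist": [0, 0, 0.002], "dp": [2, 1.7, 1], "claw": -1},
  {"twist": [0, 0, 0.002], "dp": [2, 1.7, 1], "claw": -1},
  {"twist": [0, 0, 0.002], "dp": [2, 1.7, 1], "claw": -1},
  {"twist": [0, 0, 0.002], "dp": [2, 1.7, 1], "claw": -1},
], force=60)

```text
time: 3.2
position: [0.5016, -0.2731, 0.0037]
ee_rot: [3.094, -0.539, 0.001]
wrist_force: [-0.6, 0.6, 4.7]
width: 0.14
finger_force: 60.1
```

```bash
python3 -c "
from h import *
s=telemetry.read_state();print(s['position'],s['width'],s['finger_force'],s['wrist_force'])
plan([.49908,-.27209,.2],-.136);print(ctrl.grasp_offset)"
```

```text
[ 0.50164166 -0.27310224  0.00366672] 0.14002679538314786 60.0862455368042 [-0.64178434  0.59230154  4.68161923]
twist [ 0.0004 -0.0008 -0.2092] dp [  -2.6   -0.  -196.3] t 3.2
0.0187
```

send_rows([
  {"twist": [0, 0, 0], "dp": [0, 0, -10], "claw": -1},
  {"twist": [0, 0, 0], "dp": [0, 0, -30], "claw": -1},
  {"twist": [0, 0, 0], "dp": [0, 0, -70], "claw": -1},
  {"twist": [0, 0, 0], "dp": [0, 0, -110], "claw": -1},
  {"twist": [0, 0, 0], "dp": [0, 0, -150], "claw": -1},
  {"twist": [0, 0, 0], "dp": [0, 0, -180], "claw": -1},
  {"twist": [0, 0, 0], "dp": [0, 0, -196], "claw": -1},
  {"twist": [0, 0, 0], "dp": [0, 0, -196], "claw": -1},
])

```text
time: 4.0
position: [0.5023, -0.2735, 0.2022]
ee_rot: [3.093, -0.539, 0.006]
wrist_force: [0.5, -0.6, -2.2]
width: 0.138
finger_force: 59.4
```

```bash
python3 -c "
from h import *
s=telemetry.read_state();print(s['position'],s['width'],s['finger_force'],s['wrist_force'])
plan([.578,-.004,.2],-.136)"
```

```text
[ 0.50228487 -0.27350437  0.20217632] 0.13762602115542943 59.386999011039734 [ 0.51754885 -0.56974114 -2.21993445]
twist [ 0.0018 -0.0042 -0.2091] dp [ -19.9 -279.2    1.7] t 4.0
```

send_rows([
  {"twist": [0, 0, -0.02], "dp": [-2, -25, 0], "claw": -1},
  {"twist": [0, 0, -0.05], "dp": [-5, -65, 0], "claw": -1},
  {"twist": [0, 0, -0.08], "dp": [-8, -105, 1], "claw": -1},
  {"twist": [0, 0, -0.11], "dp": [-10, -145, 1], "claw": -1},
  {"twist": [0, 0, -0.14], "dp": [-13, -185, 1], "claw": -1},
  {"twist": [0, 0, -0.17], "dp": [-16, -225, 1], "claw": -1},
  {"twist": [0, 0, -0.19], "dp": [-18, -255, 1], "claw": -1},
  {"twist": [0, 0, -0.209], "dp": [-20, -275, 1], "claw": -1},
  {"twist": [0, 0, -0.209], "dp": [-20, -279, 1], "claw": -1},
  {"twist": [0, 0, -0.209], "dp": [-20, -279, 1], "claw": -1},
  {"twist": [0, 0, -0.209], "dp": [-20, -279, 1], "claw": -1},
  {"twist": [0, 0, -0.209], "dp": [-20, -279, 1], "claw": -1},
])

```text
time: 5.2
position: [0.5765, -0.0047, 0.1979]
ee_rot: [3.134, -0.216, -0.001]
wrist_force: [0.2, -0.5, -2.3]
width: 0.139
finger_force: 59.4
```

```bash
python3 - <<'E'
from h import *
import pickle
s=telemetry.read_state();c=imaging.calibration("wrist");im=imaging.capture("wrist")[...,::-1].copy()
cv2.imwrite("pics/w3.png",im);pickle.dump((c,s),open("pics/w3.pkl","wb"))
print(s["position"],s["ee_rot"],s["joint_velocities"].round(3))
plan([.578,-.004,.2],-.136)
E
```

```text
[ 0.57651183 -0.00465975  0.19789094] [ 3.13383026e+00 -2.16472216e-01 -1.27565515e-03] [-0.002 -0.004  0.006  0.     0.001  0.001]
twist [ 0.0003  0.0004 -0.002 ] dp [ 1.3 -0.8 -1.9] t 5.25
```

View pics/w3.png

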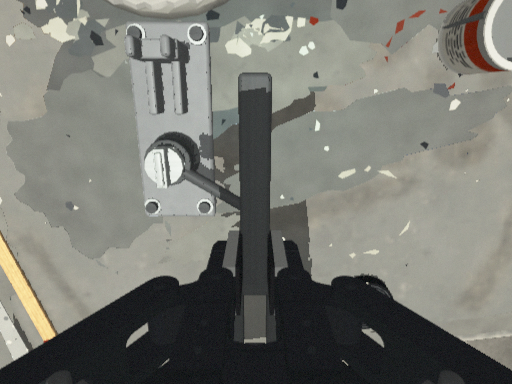

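The wrist view shows the plate holes at (135,32), (198,33), (152,207) and (205,207), the bright collar and tang at (166,164), and the fork gap near (152,46). The held key's handle runs along column 255, with its slot at (255,317). I'll enlarge the stop for exact pixels.

```bash
python3 - <<'E'
from h import *
import pickle
im=cv2.imread("pics/w3.png");c,s=pickle.load(open("pics/w3.pkl","rb"));g=cv2.cvtColor(im,cv2.COLOR_BGR2GRAY)
a=cv2.resize(im[125:215,120:220],None,fx=5,fy=5,interpolation=cv2.INTER_CUBIC)
b=cv2.resize(im[15:75,115:215],None,fx=3,fy=3,interpolation=cv2.INTER_CUBIC)
o=np.zeros((450,800,3),np.uint8);o[:450,:500]=a;o[:180,500:800]=b;cv2.imwrite("pics/crop2.png",o)
# key handle in tool frame
zt=s["position"][2]+.0083
for r in (85,110,140,170,200,220):
    row=g[r,225:290].astype(int);k=np.where(row<70)[0]+225;
    P=cast(c,[[k.min()-.5,r],[k.max()+.5,r]],zt);T=R.from_rotvec(s["ee_rot"]).inv().apply(P-s["position"])*1e3
    print(r,k.min(),k.max(),T.round(1).tolist())
P=cast(c,[[255,73],[255,296.]],zt);print((R.from_rotvec(s["ee_rot"]).inv().apply(P-s["position"])*1e3).round(1))
print(g[60:84:2,255],g[285:345:3,250],g[315,225:285])
E
```

```text
85 271 271 [[77.2, 6.6, -8.4], [77.2, 7.0, -8.4]]
110 239 271 [[67.3, -6.6, -8.4], [67.3, 7.2, -8.4]]
140 239 270 [[54.8, -6.7, -8.3], [54.8, 7.0, -8.3]]
170 239 270 [[41.6, -6.9, -8.3], [41.6, 7.2, -8.3]]
200 225 269 [[27.6, -13.5, -8.3], [27.6, 7.0, -8.3]]
220 240 269 [[17.8, -6.8, -8.3], [17.8, 7.1, -8.3]]
[[ 81.8   0.3  -8.4]
 [-23.4   0.4  -8.3]]
[157 156 161 157 158 158 117  97 109 121 120 119] [ 58  57  58  57  88  92  87  91  84  91  91  87  85  89  90  89  88  83
 128 109] [22 28 20 19 28 25 27 33 30 31 68 54 46 46 46 50 55 51 39 84 89 89 87 86
 89 91 87 86 92 90 89 84 87 86 88 84 88 87 88 88 80 48 52 52 52 48 49 51
 54 74 37 29 27 27 24 22 26 25 30 26]
```

View pics/crop2.png

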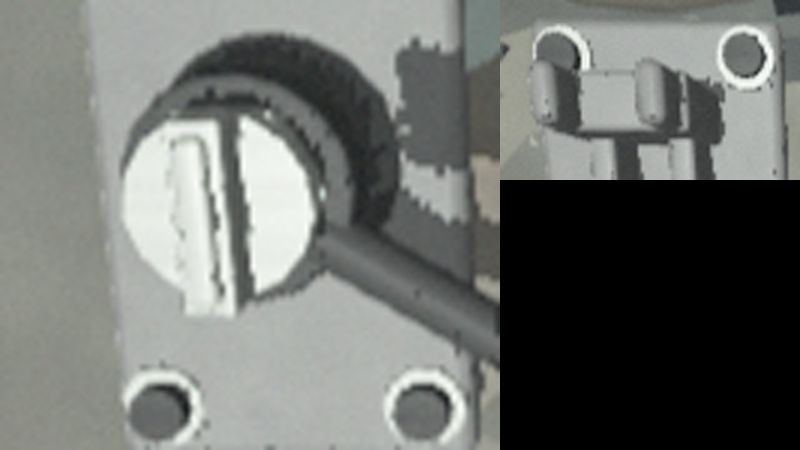

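```bash
python3 - <<'E'
from h import *
import pickle
im=cv2.imread("pics/w3.png");c,s=pickle.load(open("pics/w3.pkl","rb"));g=cv2.cvtColor(im,cv2.COLOR_BGR2GRAY)
pt=lambda x,y:(120+x/5-.4,125+y/5-.4); pf=lambda x,y:(115+(x-500)/3-.33,15+y/3-.33)
m=(g>200).astype(np.uint8);m[:140]=0;m[195:]=0;m[:,:140]=0;m[:,190:]=0
cn=max(cv2.findContours(m,0,1)[0],key=len)[:,0].astype(float)
# outer collar arcs only: left side and right side, off the tang
W=cast(c,cn,.058)[:,:2]
from scipy.optimize import least_squares
c0=cast(c,[pt(221,208)],.058)[0,:2];print("c0",c0)
ctr=c0
for k in range(4):
    r=np.linalg.norm(W-ctr,axis=1);sel=abs(r-.018)<(.003 if k==0 else .0012)
    ctr=least_squares(lambda p:np.linalg.norm(W[sel]-p,axis=1)-.018,ctr,loss="soft_l1",f_scale=.0005).x
print("collar",ctr,sel.sum(),len(W))
t=cast(c,[pt(217,122),pt(237,312)],.069)[:,:2];d=t[0]-t[1];print("tang edge",t,"len",np.linalg.norm(d),"yaw",np.arctan2(d[1],d[0]))
far=(t[0]+t[1])/2;print("tang mid from right edge",far+5e-3*np.array([-d[1],d[0]])/np.linalg.norm(d))
H=[]
for u,v in [(135,32),(198,33),(152,207),(205,207)]:
    p=g[v-12:v+13,u-12:u+13];mm=(p>205).astype(np.uint8);n,l,st,ce=cv2.connectedComponentsWithStats(mm);i=1+np.argmax(st[1:,4])
    ctn=max(cv2.findContours((l==i).astype(np.uint8),0,1)[0],key=len);(x,y),r=cv2.minEnclosingCircle(ctn);H.append((u-12+x,v-12+y));print(H[-1],r)
B=cast(c,H,.012)[:,:2];print(B.round(4))
e=(B[0]+B[1]-B[2]-B[3])/2;ps=np.arctan2(e[1],e[0]);mid=B.mean(0);a=e/np.linalg.norm(e)
print("yaw plate",ps,"len",np.linalg.norm(e),"wid",np.linalg.norm(B[0]-B[1]),np.linalg.norm(B[2]-B[3]),"screw from holes",mid-.03*a)
f=cast(c,[pf(543,62),pf(575,128),pf(652,62),pf(680,128)],.076)
print("prong",f.round(4), "fork pred",ctr+.1*a)
pg=cast(c,[pf(535,62),pf(560,62),pf(640,62),pf(668,62)],.076)[:,:2];print(((pg-ctr)@np.array([-a[1],a[0]])).round(4))
for y in (ps,):
  A=np.array([np.cos(y),np.sin(y)]);N=np.array([np.sin(y),-np.cos(y)])
  T=ctr+.043*A-.0002*N;print("TCP fitted",T);plan([*T,.085+.0],y)
E
```

```text
c0 [0.59667436 0.07684931]
collar [0.59651902 0.07634103] 44 97
tang edge [[0.61391981 0.07057373]
 [0.57948465 0.07466472]] len 0.034677314235035395 yaw -0.11824851264767358
tang mid from right edge [0.5972921  0.07758431]
(137.5, 30.5) 9.192488670349121
(195.92990684509277, 33.63551425933838) 10.406218528747559
(152.11111068725586, 206.0740737915039) 7.943141937255859
(204.5, 206.0) 7.826338291168213
[[0.7206 0.0874]
 [0.7104 0.0329]
 [0.5451 0.1148]
 [0.5372 0.0568]]
yaw plate -0.14602060212686666 len 0.17624433028302278 wid 0.055410553576084244 0.058475434385070635 screw from holes [0.59861935 0.07734852]
prong [[0.7045 0.0747 0.076 ]
 [0.6881 0.0704 0.076 ]
 [0.7007 0.0471 0.076 ]
 [0.6844 0.0433 0.076 ]] fork pred [0.69545482 0.06179081]
[ 0.0162  0.0098 -0.0107 -0.0179]
TCP fitted [0.63909052 0.07028231]
twist [0.0003 0.0004 0.0081] dp [ 51.6 -82.8 113. ] t 5.25
```

```bash
python3 -c "
from h import *
plan([.6397,.0716,.090],-.13)"
```

```text
twist [ 0.0003  0.0004 -0.008 ] dp [ 52.  -84.2 108. ] t 5.25
```

send_rows([
  {"twist": [0, 0, -0.008], "dp": [15, -20, 0], "claw": -1},
  {"twist": [0, 0, -0.008], "dp": [30, -50, 5], "claw": -1},
  {"twist": [0, 0, -0.008], "dp": [45, -75, 20], "claw": -1},
  {"twist": [0, 0, -0.008], "dp": [52, -84, 45], "claw": -1},
  {"twist": [0, 0, -0.008], "dp": [52, -84, 70], "claw": -1},
  {"twist": [0, 0, -0.008], "dp": [52, -84, 90], "claw": -1},
  {"twist": [0, 0, -0.008], "dp": [52, -84, 102], "claw": -1},
  {"twist": [0, 0, -0.008], "dp": [52, -84, 108], "claw": -1},
  {"twist": [0, 0, -0.008], "dp": [52, -84, 108], "claw": -1},
  {"twist": [0, 0, -0.008], "dp": [52, -84, 108], "claw": -1},
  {"twist": [0, 0, -0.008], "dp": [52, -84, 108], "claw": -1},
])

```text
time: 6.35
position: [0.6384, 0.041, 0.0917]
ee_rot: [-3.115, 0.112, -0.004]
wrist_force: [0.1, -0.3, -1.0]
width: 0.138
finger_force: 59.4
```

```bash
python3 - <<'E'
from h import *
import pickle
s=telemetry.read_state();c=imaging.calibration("wrist");im=imaging.capture("wrist")[...,::-1].copy()
cv2.imwrite("pics/w4.png",im);pickle.dump((c,s),open("pics/w4.pkl","wb"))
print(s["position"],s["ee_rot"],s["joint_velocities"].round(3),s["wrist_force"])
plan([.6397,.0716,.09],-.13)
o=np.zeros((600,800,3),np.uint8)
o[:600,:]=cv2.resize(im[0:150,156:356],(800,600),interpolation=cv2.INTER_CUBIC)
a=cv2.resize(im[240:384,206:306],None,fx=4,fy=4,interpolation=cv2.INTER_CUBIC)
b=cv2.resize(im[0:200,180:330],None,fx=2.5,fy=2.5,interpolation=cv2.INTER_CUBIC)
o=np.zeros((576,775,3),np.uint8);o[:576,:400]=a;o[:500,400:775]=b
cv2.imwrite("pics/crop3.png",o)
E
```

```text
[0.63843303 0.04098498 0.09169639] [-3.11466571  0.11232349 -0.00406047] [ 0.    -0.    -0.002 -0.002 -0.001 -0.   ] [ 0.10042064 -0.28754291 -0.95494488]
twist [-0.025  -0.0009  0.0581] dp [ -0.9 -30.5   2.4] t 6.4
```

View pics/crop3.png

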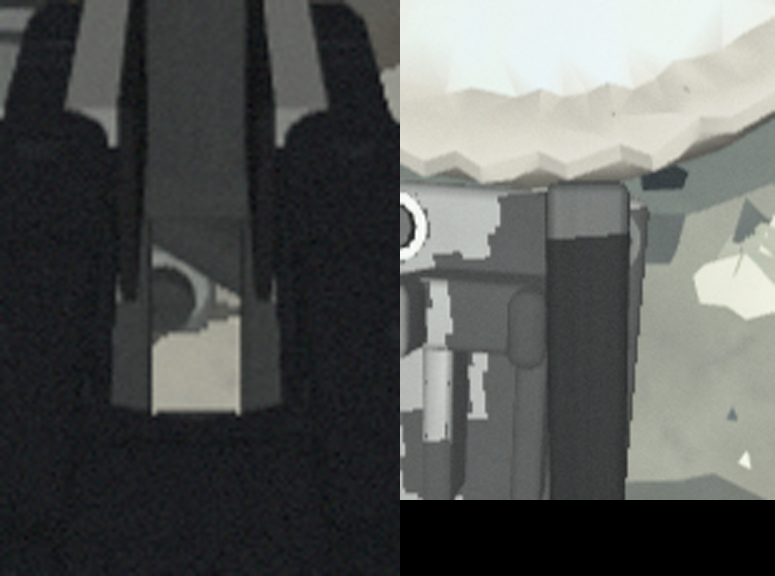

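The key hangs about 30 mm to the right of the tang and the fork gap, because the arm stopped short of its target. I'll check the joints.

```bash
python3 - <<'E'
from h import *
s=telemetry.read_state()
for k in("q","joint_efforts","torque","wrist_force","time"):print(k,np.round(s[k],3))
E
```

```text
q [-0.073  0.503 -0.017  1.049  0.025  3.141]
joint_efforts [-5.9000e-02 -5.7185e+01  2.8466e+01  6.0000e-03  9.4000e-02  0.0000e+00]
torque [-0.018 -0.058 -0.012]
wrist_force [-0.494 -0.392 -1.502]
time 6.4
```

Joint 6 is at its limit (3.14), so this grasp orientation can't reach the fit yaw. I'll set the key back on its free spot and regrasp it with the gripper turned half round.

```bash
python3 - <<'E'
from h import *
plan([.5016,-.2731,.09],-.345)
c=imaging.calibration("top");print(cast(c,[[251,249]],.019),cast(c,[[304,147]],.066))
E
```

```text
twist [-0.025   0.0018  0.273 ] dp [-113.8  323.1   -6.7] t 6.4
[[ 0.38505649 -0.11781332  0.019     ]] [[ 0.66772907 -0.23587167  0.066     ]]
```

send_rows([
  {"twist": [0, 0, 0], "dp": [-5, 10, -20], "claw": -1},
  {"twist": [0, 0, 0.03], "dp": [-15, 40, -45], "claw": -1},
  {"twist": [-0.01, 0, 0.06], "dp": [-30, 80, -60], "claw": -1},
  {"twist": [-0.02, 0, 0.1], "dp": [-45, 120, -60], "claw": -1},
  {"twist": [-0.025, 0, 0.14], "dp": [-60, 160, -60], "claw": -1},
  {"twist": [-0.025, 0, 0.18], "dp": [-75, 200, -60], "claw": -1},
  {"twist": [-0.025, 0, 0.22], "dp": [-90, 240, -60], "claw": -1},
  {"twist": [-0.025, 0, 0.26], "dp": [-105, 280, -60], "claw": -1},
  {"twist": [-0.025, 0, 0.273], "dp": [-113, 310, -60], "claw": -1},
  {"twist": [-0.025, 0, 0.273], "dp": [-114, 323, -60], "claw": -1},
  {"twist": [-0.025, 0, 0.273], "dp": [-114, 323, -60], "claw": -1},
])

```text
time: 7.5
position: [0.5006, -0.2761, 0.1429]
ee_rot: [3.094, -0.543, -0.004]
wrist_force: [0.7, 0.3, -1.0]
width: 0.139
finger_force: 59.4
```

```bash
python3 -c "
from h import *
print(telemetry.read_state()['position']);plan([.5016,-.2731,.005],-.345)"
```

```text
[ 0.50064498 -0.27606928  0.14291348]
twist [ 0.0012  0.0023 -0.0025] dp [  0.2  -3.3 137.9] t 7.5
```

send_rows([
  {"twist": [0, 0.002, 0], "dp": [0, -3, 30], "claw": -1},
  {"twist": [0, 0.002, 0], "dp": [0, -3, 70], "claw": -1},
  {"twist": [0, 0.002, 0], "dp": [0, -3, 105], "claw": -1},
  {"twist": [0, 0.002, 0], "dp": [0, -3, 125], "claw": -1},
  {"twist": [0, 0.002, 0], "dp": [0, -3, 133], "claw": -1},
  {"twist": [0, 0.002, 0], "dp": [0, -3, 137], "claw": -1},
  {"twist": [0, 0.002, 0], "dp": [0, -3, 138], "claw": -1},
  {"twist": [0, 0.002, 0], "dp": [0, -3, 138], "claw": -1},
  {"twist": [0, 0.002, 0], "dp": [0, -3, 138], "claw": -0.4},
  {"twist": [0, 0.002, 0], "dp": [0, -3, 138], "claw": -0.3},
  {"twist": [0, 0.002, 0], "dp": [0, -3, 138], "claw": -0.3},
  {"twist": [0, 0.002, 0], "dp": [0, -3, 138], "claw": -0.3},
])

```text
time: 8.7
position: [0.5012, -0.2716, 0.0047]
ee_rot: [3.094, -0.539, -0.002]
wrist_force: [-0.2, 1.2, -0.4]
width: 0.351
finger_force: 0.0
```

```bash
python3 -c "
from h import *
s=telemetry.read_state();print(s['position'],s['ee_rot'],s['width'],s['wrist_force'],s['q'].round(2));plan([.5016,-.2731,.1],-.345+1.57)"
```

```text
[ 0.50124564 -0.27159889  0.00474691] [ 3.09410351e+00 -5.39208639e-01 -2.02594711e-03] 0.35084677573099193 [-0.15883645  1.15725839 -0.36905954] [-0.64  0.47 -0.31  0.79 -0.    2.85]
twist [-0.      0.0017 -1.5701] dp [  0.7   1.4 -95.3] t 8.7
```

send_rows([
  {"twist": [0, 0, 0], "dp": [0, 0, -40], "claw": -0.3},
  {"twist": [0, 0, -0.1], "dp": [0, 0, -80], "claw": -0.3},
  {"twist": [0, 0, -0.24], "dp": [0, 0, -120], "claw": 0},
  {"twist": [0, 0, -0.38], "dp": [0, 0, -150], "claw": 0},
  {"twist": [0, 0, -0.52], "dp": [0, 0, -155], "claw": 0},
  {"twist": [0, 0, -0.66], "dp": [0, 0, -155], "claw": 0},
  {"twist": [0, 0, -0.8], "dp": [0, 0, -155], "claw": 0},
  {"twist": [0, 0, -0.94], "dp": [0, 0, -155], "claw": 0},
  {"twist": [0, 0, -1.08], "dp": [0, 0, -155], "claw": 0},
  {"twist": [0, 0, -1.22], "dp": [0, 0, -155], "claw": 0},
  {"twist": [0, 0, -1.36], "dp": [0, 0, -155], "claw": 0},
  {"twist": [0, 0, -1.5], "dp": [0, 0, -155], "claw": 0},
])

```text
time: 9.9
position: [0.5012, -0.2713, 0.1593]
ee_rot: [-2.626, -1.722, 0.003]
wrist_force: [-0.1, -0.2, -0.0]
width: 0.501
finger_force: 0.0
```

send_rows([
  {"twist": [0, 0, -0.14], "dp": [0, 0, 0], "claw": 0},
  {"twist": [0, 0, -0.28], "dp": [0, 0, 0], "claw": 0},
  {"twist": [0, 0, -0.42], "dp": [0, 0, 0], "claw": 0},
  {"twist": [0, 0, -0.56], "dp": [0, 0, 0], "claw": 0},
  {"twist": [0, 0, -0.7], "dp": [0, 0, 0], "claw": 0},
  {"twist": [0, 0, -0.84], "dp": [0, 0, 0], "claw": 0},
  {"twist": [0, 0, -0.98], "dp": [0, 0, 0], "claw": 0},
  {"twist": [0, 0, -1.12], "dp": [0, 0, 0], "claw": 0},
  {"twist": [0, 0, -1.26], "dp": [0, 0, 0], "claw": 0},
  {"twist": [0, 0, -1.4], "dp": [0, 0, 0], "claw": 0},
  {"twist": [0, 0, -1.54], "dp": [0, 0, 0], "claw": 0},
  {"twist": [0, 0, -1.64], "dp": [0, 0, 0], "claw": 0},
])

```text
time: 11.1
position: [0.5012, -0.2713, 0.1593]
ee_rot: [-0.534, -3.094, 0.001]
wrist_force: [0.2, 0.5, -1.1]
width: 0.496
finger_force: 0.0
```

```bash
python3 - <<'E'
from h import *
import pickle
s=telemetry.read_state();c=imaging.calibration("wrist");im=imaging.capture("wrist")[...,::-1].copy()
cv2.imwrite("pics/w5.png",im);pickle.dump((c,s),open("pics/w5.pkl","wb"))
print(s["position"],s["q"].round(2),s["time"],s["joint_velocities"].round(3))
print(proj(c,[[.4614,-.2585,.012],[.499,-.272,.012],[.579,-.3009,.012],[.5555,-.2924,.012]]).round(0))
g=cv2.cvtColor(im,cv2.COLOR_BGR2GRAY)
plan([.5016,-.2716,.1],-.345+np.pi)
c=imaging.calibration("top");im=cv2.imread("pics/top0.png")
E
```

```text
[ 0.50124569 -0.27131777  0.15933889] [-0.64  0.34 -0.1   1.14 -0.   -0.29] 11.1 [ 0.    -0.001  0.     0.001 -0.002 -0.964]
[[254. 130.]
 [253. 172.]
 [253. 252.]
 [253. 230.]]
twist [-0.0009 -0.002   0.0062] dp [-0.6 -0.1 59.3] t 11.15
```

send_rows([
  {"twist": [0, 0, 0.006], "dp": [0, 0, 40], "claw": -0.3},
  {"twist": [0, 0, 0.006], "dp": [0, 0, 80], "claw": -0.3},
  {"twist": [0, 0, 0.006], "dp": [0, 0, 115], "claw": -0.3},
  {"twist": [0, 0, 0.006], "dp": [0, 0, 138], "claw": -0.3},
  {"twist": [0, 0, 0.006], "dp": [0, 0, 149], "claw": -0.3},
  {"twist": [0, 0, 0.006], "dp": [0, 0, 154], "claw": -0.3},
  {"twist": [0, 0, 0.006], "dp": [0, 0, 155], "claw": -0.3},
  {"twist": [0, 0, 0.006], "dp": [0, 0, 155], "claw": -0.6},
  {"twist": [0, 0, 0.006], "dp": [0, 0, 155], "claw": -1},
  {"twist": [0, 0, 0.006], "dp": [0, 0, 155], "claw": -1},
  {"twist": [0, 0, 0.006], "dp": [0, 0, 155], "claw": -1},
  {"twist": [0, 0, 0.006], "dp": [0, 0, 155], "claw": -1},
])

```text
time: 12.35
position: [0.502, -0.272, 0.0058]
ee_rot: [0.551, 3.092, -0.003]
wrist_force: [-0.7, -0.1, 7.3]
width: 0.137
finger_force: 59.4
```

```bash
python3 -c "
from h import *
s=telemetry.read_state();print(s['position'],s['width'],s['finger_force'],s['wrist_force'],s['q'].round(2));plan([.5012,-.2716,.2],-.13+np.pi)"
```

```text
[ 0.5020113  -0.27204314  0.0058328 ] 0.1365546865487377 59.40673649311066 [-0.71178463 -0.11437608  7.34409441] [-0.64  0.47 -0.31  0.79 -0.   -0.28]
twist [-0.0018  0.0006 -0.2226] dp [   0.8   -0.2 -194.2] t 12.35
```

send_rows([
  {"twist": [0, 0, 0], "dp": [0, 0, -15], "claw": -1},
  {"twist": [0, 0, 0], "dp": [0, 0, -45], "claw": -1},
  {"twist": [0, 0, 0], "dp": [0, 0, -85], "claw": -1},
  {"twist": [0, 0, 0], "dp": [0, 0, -120], "claw": -1},
  {"twist": [0, 0, 0], "dp": [0, 0, -140], "claw": -1},
  {"twist": [0, 0, 0], "dp": [0, 0, -150], "claw": -1},
  {"twist": [0, 0, 0], "dp": [0, 0, -150], "claw": -1},
  {"twist": [0, 0, 0], "dp": [0, 0, -150], "claw": -1},
])

```text
time: 13.15
position: [0.5007, -0.2709, 0.1531]
ee_rot: [-0.55, -3.089, -0.0]
wrist_force: [0.7, -0.7, -1.9]
width: 0.137
finger_force: 58.8
```

```bash
python3 -c "
from h import *
s=telemetry.read_state();print(s['position'],s['width'],s['q'].round(2));plan([.6405,.0713,.14],-.13+np.pi)"
```

```text
[ 0.50074497 -0.27088815  0.15308441] 0.13670232498815765 [-0.64  0.34 -0.11  1.12 -0.   -0.28]
twist [ 0.     -0.0036 -0.2225] dp [-13.1 369.4  12.9] t 13.15
```

send_rows([
  {"twist": [0, 0, -0.02], "dp": [-1, 30, 0], "claw": -1},
  {"twist": [0, 0, -0.05], "dp": [-2, 75, 0], "claw": -1},
  {"twist": [0, 0, -0.08], "dp": [-4, 120, 0], "claw": -1},
  {"twist": [0, 0, -0.11], "dp": [-6, 165, 3], "claw": -1},
  {"twist": [0, 0, -0.14], "dp": [-8, 210, 5], "claw": -1},
  {"twist": [0, 0, -0.17], "dp": [-9, 255, 8], "claw": -1},
  {"twist": [0, 0, -0.2], "dp": [-11, 300, 10], "claw": -1},
  {"twist": [0, 0, -0.222], "dp": [-13, 335, 12], "claw": -1},
  {"twist": [0, 0, -0.222], "dp": [-13, 360, 13], "claw": -1},
  {"twist": [0, 0, -0.222], "dp": [-13, 369, 13], "claw": -1},
  {"twist": [0, 0, -0.222], "dp": [-13, 369, 13], "claw": -1},
  {"twist": [0, 0, -0.222], "dp": [-13, 369, 13], "claw": -1},
])

```text
time: 14.35
position: [0.6401, 0.0697, 0.1398]
ee_rot: [-0.205, -3.131, 0.002]
wrist_force: [0.7, 0.0, -2.4]
width: 0.139
finger_force: 58.8
```

```bash
python3 -c "
from h import *
s=telemetry.read_state();print(s['position'],s['width'],s['q'].round(2));plan([.6405,.0713,.093],-.13+np.pi)"
```

```text
[0.64006735 0.06972001 0.1398477 ] 0.13866307828131336 [-0.02  0.49  0.08  1.17 -0.    0.12]
twist [-0.0012 -0.0041 -0.001 ] dp [-0.4  1.7 46.8] t 14.35
```

send_rows([
  {"twist": [-0.001, -0.004, 0], "dp": [0, 2, 15], "claw": -1},
  {"twist": [-0.001, -0.004, 0], "dp": [0, 2, 30], "claw": -1},
  {"twist": [-0.001, -0.004, 0], "dp": [0, 2, 42], "claw": -1},
  {"twist": [-0.001, -0.004, 0], "dp": [0, 2, 46], "claw": -1},
  {"twist": [-0.001, -0.004, 0], "dp": [0, 2, 47], "claw": -1},
  {"twist": [-0.001, -0.004, 0], "dp": [0, 2, 47], "claw": -1},
  {"twist": [-0.001, -0.004, 0], "dp": [0, 2, 47], "claw": -1},
])

```text
time: 15.05
position: [0.6416, 0.0723, 0.0948]
ee_rot: [0.205, 3.132, 0.001]
wrist_force: [-0.1, 0.2, -1.9]
width: 0.137
finger_force: 58.9
```

```bash
python3 - <<'E'
from h import *
import pickle
s=telemetry.read_state();c=imaging.calibration("wrist");im=imaging.capture("wrist")[...,::-1].copy()
cv2.imwrite("pics/w6.png",im);pickle.dump((c,s),open("pics/w6.pkl","wb"))
im2=imaging.capture("scene")[...,::-1].copy();cv2.imwrite("pics/s6.png",im2)
print(s["position"],s["ee_rot"],s["wrist_force"],s["time"])
plan([.6405,.0713,.093],-.13+np.pi)
C=s["position"];o=np.array([.597,.077,C[2]-.0058+.012]);u,v=proj(c,[o])[0];print(u,v)
u,v=int(u),int(v)
a=cv2.resize(im[max(v-50,0):v+50,u-40:u+40],(480,600),interpolation=cv2.INTER_CUBIC)
b=cv2.resize(im2[140:290,100:260],(320,300),interpolation=cv2.INTER_CUBIC)
o=np.zeros((600,800,3),np.uint8);o[:600,:480]=a;o[:300,480:]=b;o[300:540,480:]=cv2.resize(im,(320,240))
cv2.imwrite("pics/crop4.png",o);print("crop origin",u-40,max(v-50,0))
E
```

```text
[0.6416225  0.07231439 0.0947736 ] [2.04978652e-01 3.13156484e+00 8.06991394e-04] [-0.05491148  0.24044658 -1.92756784] 15.05
twist [ 0.0007  0.0032 -0.0005] dp [ 0.9 -1.3  1.7] t 15.15
252.25574038467983 162.55161287381424
crop origin 212 112
```

View pics/crop4.png

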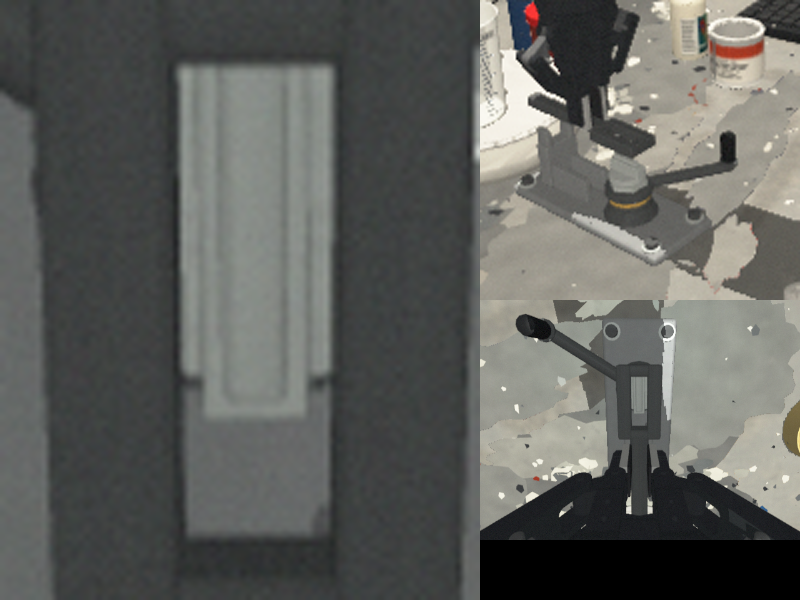

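The slot frames the tang almost centrally. In the crop the slot sides are at columns 178 and 334, the tang body at 203..305 with its fork-side end at row 417, and the slot ends at rows 62 and 577 (top) and 537 (bottom). The camera and cup are clear of each other.

```bash
python3 - <<'E'
from h import *
import pickle
c,s=pickle.load(open("pics/w6.pkl","rb"))
pt=lambda x,y:(212+x/6-.42,112+y/6-.42)
Rn=R.from_rotvec(s["ee_rot"]);P=s["position"]
T=lambda l,z:(Rn.inv().apply(cast(c,[pt(*p) for p in l],z)-P)*1e3)[:,:2].round(2)
zt=P[2]-.0058+.012
print("slot sides",T([(177,70),(336,70),(180,500),(333,500)],zt).tolist())
print("slot ends top",T([(256,62),(256,577)],zt).tolist(),"bottom far",T([(256,537)],zt-.012).tolist())
print("tang body",T([(198,100),(309,100),(203,410),(306,410),(254,417)],.069).tolist())
print("lead-in",T([(218,80),(289,80),(224,395),(286,395),(254,402)],.073).tolist())
E
```

```text
slot sides [[62.0, -5.93], [62.01, 5.41], [29.68, -6.08], [29.69, 5.61]]
slot ends top [[62.57, -0.29], [23.41, -0.27]] bottom far [[22.46, -0.29]]
tang body [[56.41, -5.47], [56.42, 4.35], [27.93, -5.25], [27.94, 4.32], [27.26, -0.51]]
lead-in [[58.55, -3.61], [58.56, 2.5], [30.46, -3.21], [30.46, 2.4], [29.8, -0.5]]
```

```bash
python3 -c "
from h import *
print(telemetry.read_state()['position']);plan([.6393,.0724,.083],-.131+np.pi)"
```

```text
[0.64156585 0.07247186 0.09468831]
twist [0.0007 0.0032 0.0005] dp [ 2.3 -0.4 11.7] t 15.15
```

send_rows([
  {"twist": [0, 0, 0], "dp": [2.3, -0.2, 4], "claw": -1},
  {"twist": [0, 0, 0], "dp": [2.3, -0.2, 8], "claw": -1},
  {"twist": [0, 0, 0], "dp": [2.3, -0.2, 11], "claw": -1},
  {"twist": [0, 0, 0], "dp": [2.3, -0.2, 11], "claw": -1},
  {"twist": [0, 0, 0], "dp": [2.3, -0.2, 11], "claw": -1},
])

```text
time: 15.65
position: [0.6386, 0.0727, 0.0827]
ee_rot: [0.205, 3.133, 0.001]
wrist_force: [-0.7, 0.1, -2.5]
width: 0.135
finger_force: 58.9
```

```bash
python3 -c "
from h import *
s=telemetry.read_state();print(s['position'],s['ee_rot'],s['wrist_force']);plan([.6393,.0724,.064],-.131+np.pi)"
```

```text
[0.63862691 0.07265886 0.08268557] [2.04580145e-01 3.13342429e+00 7.29980816e-04] [-0.65439485  0.11359283 -2.45154122]
twist [0.0006 0.0015 0.0006] dp [-0.7 -0.2 18.7] t 15.65
```

send_rows([
  {"twist": [0, 0.001, 0], "dp": [-0.6, -0.2, 3], "claw": -1},
  {"twist": [0, 0.001, 0], "dp": [-0.6, -0.2, 6], "claw": -1},
  {"twist": [0, 0.001, 0], "dp": [-0.6, -0.2, 8], "claw": -1},
  {"twist": [0, 0.001, 0], "dp": [-0.6, -0.2, 9], "claw": -1},
  {"twist": [0, 0.001, 0], "dp": [-0.6, -0.2, 9], "claw": -1},
])

```text
time: 16.15
position: [0.6392, 0.0723, 0.0737]
ee_rot: [0.205, 3.134, 0.001]
wrist_force: [-1.2, -0.4, -1.9]
width: 0.136
finger_force: 58.9
```

```bash
python3 -c "
from h import *
s=telemetry.read_state();print(s['position'],s['ee_rot'],s['wrist_force']);plan([.6393,.0724,.064],-.131+np.pi)"
```

```text
[0.63917127 0.07233075 0.07366971] [2.04788864e-01 3.13443209e+00 8.09456979e-04] [-1.20113234 -0.38675223 -1.94657236]
twist [0.0005 0.0004 0.0005] dp [-0.1  0.1  9.7] t 16.15
```

send_rows([
  {"twist": [0, 0, 0], "dp": [-0.1, 0.1, 2], "claw": -1},
  {"twist": [0, 0, 0], "dp": [-0.1, 0.1, 4], "claw": -1},
  {"twist": [0, 0, 0], "dp": [-0.1, 0.1, 6], "claw": -1},
  {"twist": [0, 0, 0], "dp": [-0.1, 0.1, 8], "claw": -1},
  {"twist": [0, 0, 0], "dp": [-0.1, 0.1, 9], "claw": -1},
  {"twist": [0, 0, 0], "dp": [-0.1, 0.1, 9], "claw": -1},
])

```text
time: 16.75
position: [0.6393, 0.0724, 0.0647]
ee_rot: [0.205, 3.134, 0.001]
wrist_force: [-0.3, -0.3, -2.1]
width: 0.137
finger_force: 58.9
```

```bash
python3 -c "
from h import *
s=telemetry.read_state();print(s['position'],s['ee_rot'],s['wrist_force'],s['torque']);plan([.6393,.0724,.064],-.131+np.pi)"
```

```text
[0.63931036 0.07243431 0.06465025] [2.04781859e-01 3.13440505e+00 8.13480890e-04] [-0.26231146 -0.25981779 -2.11683794] [-0.00549014 -0.06241395  0.03369056]
twist [0.0005 0.0005 0.0005] dp [ 0.  -0.   0.7] t 16.75
```

send_rows([
  {"twist": [0, 0, 0], "dp": [0, 0, 0.7], "claw": -1},
  {"twist": [0, 0, 0], "dp": [0, 0, 1], "claw": -1},
  {"twist": [0, 0, 0], "dp": [0, 0, 1], "claw": -1},
  {"twist": [0, 0, 0], "dp": [0, 0, 1], "claw": -0.5},
  {"twist": [0, 0, 0], "dp": [0, 0, 1], "claw": -0.3},
  {"twist": [0, 0, 0], "dp": [0, 0, 1], "claw": -0.3},
  {"twist": [0, 0, 0], "dp": [0, 0, 0], "claw": -0.3},
  {"twist": [0, 0, 0], "dp": [0, 0, -5], "claw": -0.3},
  {"twist": [0, 0, 0], "dp": [0, 0, -20], "claw": -0.3},
  {"twist": [0, 0, 0], "dp": [0, 0, -45], "claw": -0.3},
  {"twist": [0, 0, 0], "dp": [0, 0, -75], "claw": -0.3},
  {"twist": [0, 0, 0], "dp": [0, 0, -85], "claw": -0.3},
])

```text
time: 17.95
position: [0.6412, 0.0724, 0.1539]
ee_rot: [0.204, 3.128, 0.001]
wrist_force: [0.6, 0.4, 0.6]
width: 0.349
finger_force: 0.0
```

```bash
python3 - <<'E'
from h import *
import pickle
s=telemetry.read_state();c=imaging.calibration("wrist");im=imaging.capture("wrist")[...,::-1].copy()
cv2.imwrite("pics/w7.png",im);pickle.dump((c,s),open("pics/w7.pkl","wb"));cv2.imwrite("pics/s7.png",imaging.capture("scene")[...,::-1])
print(s["position"],s["time"],s["wrist_force"],s["finger_force"])
g=cv2.cvtColor(im,cv2.COLOR_BGR2GRAY)
m=(g<48).astype(np.uint8);m[280:]=0
print(proj(c,[[.597,.077,.070],[.641,.0713,.07],[.532,-.002,.078]]).round(0))
n,l,st,ce=cv2.connectedComponentsWithStats(m)
for i in range(1,n):
    if st[i,4]>100: print(st[i],ce[i].round(1),cast(c,[ce[i]],.078).round(4))
E
```

```text
[0.64122809 0.07236194 0.15385461] 17.95 [0.55393475 0.36609176 0.57337453] 0.0
[[253. 135.]
 [253. 194.]
 [118.  52.]]
[113  43  36  28 642] [131.2  56.6] [[0.5356 0.0059 0.078 ]]
[ 174  231   52   49 1114] [204.6 262.4] [[0.6896 0.0263 0.078 ]]
[ 284  231   52   49 1111] [304.8 262.4] [[0.6999 0.1046 0.078 ]]
```

```bash
python3 - <<'E'
import cv2,numpy as np
a=cv2.imread("pics/w7.png");b=cv2.imread("pics/s7.png")
o=np.zeros((600,800,3),np.uint8)
o[:600,:480]=cv2.resize(a[20:270,100:300],(480,600),interpolation=cv2.INTER_CUBIC)
o[:300,480:]=cv2.resize(b[140:290,100:260],(320,300),interpolation=cv2.INTER_CUBIC)
cv2.imwrite("pics/crop5.png",o)
E
```

```text
(no output)
```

View pics/crop5.png

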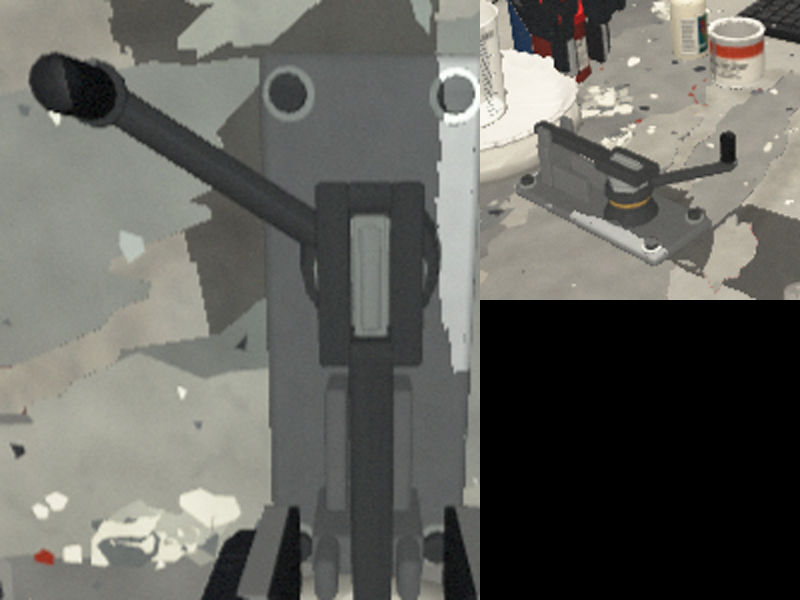

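The key is seated: the tang shows through its slot at crop (370,275) and the handle lies between the prongs. The knob foot is at crop (97,92) and its top at (50,83). Next I work out the straddling pose over the knob.

```bash
python3 - <<'E'
from h import *
import pickle
c,s=pickle.load(open("pics/w7.pkl","rb"))
pt=lambda x,y:(100+x/2.4-.3,20+y/2.4-.3)
f=cast(c,[pt(97,92)],.048)[0,:2];t=cast(c,[pt(50,83)],.078)[0,:2]
k=cast(c,[pt(351,210),pt(389,210),pt(351,342),pt(389,342)],.070)[:,:2].mean(0)
print("foot",f,"top",t,"slot mid",k)
C=np.array([.5967,.0778])*.5+k*.5;C=k
K=(f+t)/2
for q in(f,t,K):
    d=q-C;print(np.linalg.norm(d),np.arctan2(d[1],d[0]))
th=np.arctan2(*(K-C)[::-1]);Kc=C+.1*np.array([np.cos(th),np.sin(th)]);print("K",Kc,th)
plan([*Kc,.12],th)
E
```

```text
foot [0.53316999 0.00167258] top [ 0.53335119 -0.00058024] slot mid [0.59703884 0.07757158]
0.09919621466916322 -2.2703337135561448
0.1008157959792441 -2.25457010528222
0.10000289921560675 -2.2623880858170144
K [0.53326244 0.0005484 ] -2.2623880858170144
twist [-0.0017  0.0055 -1.0097] dp [ 97.5 -85.3  31.6] t 18.05
```

send_rows([
  {"twist": [0, 0, -0.14], "dp": [14, -12, 0], "claw": -0.4},
  {"twist": [0, 0, -0.28], "dp": [28, -24, 0], "claw": -0.4},
  {"twist": [0, 0, -0.42], "dp": [42, -36, 0], "claw": -0.4},
  {"twist": [0, 0, -0.56], "dp": [56, -48, 4], "claw": -0.4},
  {"twist": [0, 0, -0.7], "dp": [70, -60, 8], "claw": -0.4},
  {"twist": [0, 0, -0.84], "dp": [84, -74, 16], "claw": -0.4},
  {"twist": [0, 0, -0.98], "dp": [95, -84, 26], "claw": -0.4},
  {"twist": [0, 0.005, -1.01], "dp": [97.5, -85.3, 31], "claw": -0.4},
  {"twist": [0, 0.005, -1.01], "dp": [97.5, -85.3, 32], "claw": -0.4},
  {"twist": [0, 0.005, -1.01], "dp": [97.5, -85.3, 32], "claw": -0.4},
], force=100)

```text
time: 19.05
position: [0.5311, 0.0006, 0.1168]
ee_rot: [1.334, -2.839, -0.002]
wrist_force: [-0.0, -0.2, 0.2]
width: 0.302
finger_force: 0.0
```

```bash
python3 -c "
from h import *
s=telemetry.read_state();print(s['position'],s['width'],s['q'].round(2));plan([.5333,.0005,.058],-2.262)"
```

```text
[0.53111827 0.00060885 0.11679132] 0.30216136093525386 [-0.15  0.3  -0.27  1.01 -0.   -1.03]
twist [ 0.0033 -0.0039 -0.0012] dp [-1.5 -1.9 58.8] t 19.05
```

send_rows([
  {"twist": [0, 0, 0], "dp": [-1.5, -1.9, 15], "claw": -0.4},
  {"twist": [0, 0, 0], "dp": [-1.5, -1.9, 28], "claw": -0.4},
  {"twist": [0, 0, 0], "dp": [-1.5, -1.9, 38], "claw": -0.4},
  {"twist": [0, 0, 0], "dp": [-1.5, -1.9, 46], "claw": -0.4},
  {"twist": [0, 0, 0], "dp": [-1.5, -1.9, 52], "claw": -0.4},
  {"twist": [0, 0, 0], "dp": [-1.5, -1.9, 56], "claw": -0.4},
  {"twist": [0, 0, 0], "dp": [-1.5, -1.9, 58], "claw": -0.4},
  {"twist": [0, 0, 0], "dp": [-1.5, -1.9, 58], "claw": -0.4},
])

```text
time: 19.85
position: [0.5339, 0.0004, 0.0598]
ee_rot: [1.336, -2.839, -0.0]
wrist_force: [-0.2, -0.5, -0.6]
width: 0.303
finger_force: 0.0
```

```bash
cat >> h.py <<'E'
def st():
    "nut stage: tool-frame force, TCP polar about the screw"
    s=telemetry.read_state();Rn=R.from_rotvec(s["ee_rot"]);d=s["position"][:2]-[.597,.0776];x=Rn.apply([1,0,0])
    print("t",s["time"],"F",Rn.inv().apply(s["wrist_force"]).round(1),"Mz",s["torque"].round(2),"r",np.linalg.norm(d).round(4),"th",np.arctan2(d[1],d[0]).round(4),"yaw",np.arctan2(x[1],x[0]).round(3),"z",s["position"][2].round(4),"w",s["width"].round(3))
E
python3 -c "
from h import *
st();plan([.5333,.0005,.058],-2.262)"
```

```text
Traceback (most recent call last):
  File "h.py", line 24, in st
    print("t",s["time"],"F",Rn.inv().apply(s["wrist_force"]).round(1),"Mz",s["torque"].round(2),"r",np.linalg.norm(d).round(4),"th",np.arctan2(d[1],d[0]).round(4),"yaw",np.arctan2(x[1],x[0]).round(3),"z",s["position"][2].round(4),"w",s["width"].round(3))
                                                                                                                                                                                                                                          ^^^^^^^^^^^^^^^^
AttributeError: 'float' object has no attribute 'round'
```

send_rows([
  {"twist": [0, 0, 0.05], "dp": [-0.1, 5, 1], "claw": -0.4},
  {"twist": [0, 0, 0.1], "dp": [-0.5, 10, 1], "claw": -0.4},
  {"twist": [0, 0, 0.15], "dp": [-1.1, 14.9, 1], "claw": -0.4},
  {"twist": [0, 0, 0.2], "dp": [-2, 19.9, 1], "claw": -0.4},
  {"twist": [0, 0, 0.25], "dp": [-3.1, 24.7, 1], "claw": -0.4},
  {"twist": [0, 0, 0.3], "dp": [-4.5, 29.6, 1], "claw": -0.4},
  {"twist": [0, 0, 0.35], "dp": [-6, 34.3, 1], "claw": -0.4},
  {"twist": [0, 0, 0.4], "dp": [-7.9, 38.9, 1], "claw": -0.4},
  {"twist": [0, 0, 0.45], "dp": [-10, 43.5, 1], "claw": -0.4},
  {"twist": [0, 0, 0.5], "dp": [-12.2, 47.9, 1], "claw": -0.4},
  {"twist": [0, 0, 0.5], "dp": [-12.2, 47.9, 1], "claw": -0.4},
])

```text
time: 20.95
position: [0.5049, 0.0404, 0.0593]
ee_rot: [0.592, -3.082, 0.002]
wrist_force: [-0.2, -0.3, 0.1]
width: 0.302
finger_force: 0.3
```

```bash
sed -i 's/s\["width"\].round(3)/s["width"]/' h.py; python3 -c "
from h import *
st();cv2.imwrite('pics/w8.png',imaging.capture('wrist')[...,::-1])"
```

```text
t 20.95 F [ 0.3 -0.2 -0.1] Mz [-0.17 -0.02 -0.04] r 0.0993 th -2.7583 yaw -2.762 z 0.0593 w 0.3015298905590758
```

send_rows([
  {"twist": [0, 0, 0.03], "dp": [0, 3, 0], "claw": -0.4},
  {"twist": [0, 0, 0.06], "dp": [-0.2, 6, 0], "claw": -0.4},
  {"twist": [0, 0, 0.08], "dp": [-0.3, 8, 0], "claw": -0.4},
  {"twist": [0, 0, 0.1], "dp": [-0.5, 10, 0], "claw": -0.4},
  {"twist": [0, 0, 0.1], "dp": [-0.5, 10, 0], "claw": -0.4},
])

```text
time: 21.5
position: [0.5016, 0.0499, 0.059]
ee_rot: [0.437, -3.108, 0.001]
wrist_force: [-0.1, -0.3, 0.2]
width: 0.298
finger_force: 0.4
```

```bash
python3 -c "
from h import *
st()"
```

```text
t 21.5 F [ 0.2 -0.3 -0.2] Mz [-0.12  0.02 -0.06] r 0.0993 th -2.8586 yaw -2.862 z 0.059 w 0.2983672669373838
```

send_rows([
  {"twist": [0, 0, 0.01], "dp": [0, 1, 0], "claw": -0.4},
  {"twist": [0, 0, 0.02], "dp": [0, 2, 0], "claw": -0.4},
  {"twist": [0, 0, 0.03], "dp": [0, 3, 0], "claw": -0.4},
  {"twist": [0, 0, 0.04], "dp": [-0.1, 4, 0], "claw": -0.4},
])

```text
time: 21.9
position: [0.5005, 0.0537, 0.0589]
ee_rot: [0.374, -3.116, 0.001]
wrist_force: [-0.1, -1.1, -0.4]
width: 0.303
finger_force: 0.5
```

```bash
python3 -c "
from h import *
st()"
```

```text
t 21.9 F [ 0.3 -1.   0.4] Mz [-0.19  0.    0.02] r 0.0994 th -2.8988 yaw -2.903 z 0.0589 w 0.30264060779344615
```

send_rows([
  {"twist": [0, 0, 0.01], "dp": [0, 1, 0], "claw": -0.4},
  {"twist": [0, 0, 0.02], "dp": [0, 2, 0], "claw": -0.4},
  {"twist": [0, 0, 0.03], "dp": [0, 3, 0], "claw": -0.4},
  {"twist": [0, 0, 0.04], "dp": [-0.1, 4, 0], "claw": -0.4},
])

```text
time: 22.3
position: [0.4996, 0.0577, 0.0588]
ee_rot: [0.311, -3.122, 0.001]
wrist_force: [-0.3, -0.4, 1.3]
width: 0.303
finger_force: 0.5
```

```bash
python3 -c "
from h import *
st()"
```

```text
t 22.3 F [ 0.4 -0.3 -1.3] Mz [-0.18 -0.01  0.02] r 0.0994 th -2.9396 yaw -2.943 z 0.0588 w 0.3025250415509662
```

send_rows([
  {"twist": [0, 0, 0.01], "dp": [0, 1, 0], "claw": -0.4},
  {"twist": [0, 0, 0.02], "dp": [0, 2, 0], "claw": -0.4},
  {"twist": [0, 0, 0.03], "dp": [0, 3, 0], "claw": -0.4},
])

```text
time: 22.6
position: [0.499, 0.0606, 0.0588]
ee_rot: [0.264, -3.127, 0.001]
wrist_force: [0.5, -0.3, 1.3]
width: 0.301
finger_force: 0.5
```

```bash
python3 -c "
from h import *
st()"
```

```text
t 22.6 F [-0.4 -0.4 -1.3] Mz [-0.22 -0.   -0.  ] r 0.0994 th -2.9699 yaw -2.973 z 0.0588 w 0.3008246708509763
```

send_rows([
  {"twist": [0, 0, 0.01], "dp": [0, 1, 0], "claw": -0.4},
  {"twist": [0, 0, 0.02], "dp": [0, 2, 0], "claw": -0.4},
  {"twist": [0, 0, 0.03], "dp": [0, 3, 0], "claw": -0.4},
  {"twist": [0, 0, 0.04], "dp": [-0.1, 4, 0], "claw": -0.4},
])

```text
time: 23.0
position: [0.4984, 0.0645, 0.0588]
ee_rot: [0.202, -3.131, 0.002]
wrist_force: [-1.3, -1.2, 0.8]
width: 0.304
finger_force: 0.5
```

send_rows([
  {"twist": [0, 0, 0.01], "dp": [0, 1, 0], "claw": -0.4},
  {"twist": [0, 0, 0.02], "dp": [0, 2, 0], "claw": -0.4},
  {"twist": [0, 0, 0.03], "dp": [0, 3, 0], "claw": -0.4},
  {"twist": [0, 0, 0.04], "dp": [-0.1, 4, 0], "claw": -0.4},
])

```text
time: 23.4
position: [0.498, 0.0685, 0.0588]
ee_rot: [0.139, -3.135, 0.002]
wrist_force: [0.2, -1.4, 1.3]
width: 0.299
finger_force: 0.5
```

send_rows([
  {"twist": [0, 0, 0.01], "dp": [0, 1, 0], "claw": -0.4},
  {"twist": [0, 0, 0.02], "dp": [0, 2, 0], "claw": -0.4},
  {"twist": [0, 0, 0.03], "dp": [0, 3, 0], "claw": -0.4},
  {"twist": [0, 0, 0.04], "dp": [-0.1, 4, 0], "claw": -0.4},
])

```text
time: 23.8
position: [0.4977, 0.0725, 0.0588]
ee_rot: [0.076, -3.137, 0.002]
wrist_force: [-0.1, -1.0, 0.8]
width: 0.298
finger_force: 0.5
```

send_rows([
  {"twist": [0, 0, 0.01], "dp": [0, 1, 0], "claw": -0.4},
  {"twist": [0, 0, 0.02], "dp": [0, 2, 0], "claw": -0.4},
  {"twist": [0, 0, 0.03], "dp": [0, 3, 0], "claw": -0.4},
  {"twist": [0, 0, 0.04], "dp": [-0.1, 4, 0], "claw": -0.4},
])

```text
time: 24.2
position: [0.4976, 0.0765, 0.0588]
ee_rot: [0.014, -3.138, 0.002]
wrist_force: [-0.6, -1.2, 1.3]
width: 0.3
finger_force: 0.5
```

send_rows([
  {"twist": [0, 0, 0.01], "dp": [0, 1, 0], "claw": -0.4},
  {"twist": [0, 0, 0.02], "dp": [0, 2, 0], "claw": -0.4},
  {"twist": [0, 0, 0.03], "dp": [0, 3, 0], "claw": -0.4},
  {"twist": [0, 0, 0.04], "dp": [-0.1, 4, 0], "claw": -0.4},
])

```text
time: 24.6
position: [0.4977, 0.0805, 0.0588]
ee_rot: [-0.049, -3.138, 0.002]
wrist_force: [-0.6, -0.2, 0.9]
width: 0.301
finger_force: 0.5
```

send_rows([
  {"twist": [0, 0, 0.01], "dp": [0, 1, 0], "claw": -0.4},
  {"twist": [0, 0, 0.02], "dp": [0, 2, 0], "claw": -0.4},
  {"twist": [0, 0, 0.03], "dp": [0, 3, 0], "claw": -0.4},
  {"twist": [0, 0, 0.04], "dp": [-0.1, 4, 0], "claw": -0.4},
])

```text
time: 25.0
position: [0.4979, 0.0845, 0.0588]
ee_rot: [-0.112, -3.136, 0.002]
wrist_force: [-1.4, -0.9, -0.0]
width: 0.298
finger_force: 0.5
```

send_rows([
  {"twist": [0, 0, 0.01], "dp": [0, 1, 0], "claw": -0.4},
  {"twist": [0, 0, 0.02], "dp": [0, 2, 0], "claw": -0.4},
  {"twist": [0, 0, 0.03], "dp": [0, 3, 0], "claw": -0.4},
  {"twist": [0, 0, 0.04], "dp": [-0.1, 4, 0], "claw": -0.4},
])

```text
time: 25.4
position: [0.4983, 0.0885, 0.0588]
ee_rot: [-0.175, -3.133, 0.002]
wrist_force: [-0.7, -0.3, 1.1]
width: 0.302
finger_force: 0.5
```

send_rows([
  {"twist": [0, 0, 0.01], "dp": [0, 1, 0], "claw": -0.4},
  {"twist": [0, 0, 0.02], "dp": [0, 2, 0], "claw": -0.4},
  {"twist": [0, 0, 0.03], "dp": [0, 3, 0], "claw": -0.4},
  {"twist": [0, 0, 0.04], "dp": [-0.1, 4, 0], "claw": -0.4},
])

```text
time: 25.8
position: [0.4989, 0.0925, 0.0588]
ee_rot: [-0.237, -3.129, 0.002]
wrist_force: [-0.1, -0.4, 0.6]
width: 0.304
finger_force: 0.5
```

send_rows([
  {"twist": [0, 0, 0.01], "dp": [0, 1, 0], "claw": -0.4},
  {"twist": [0, 0, 0.02], "dp": [0, 2, 0], "claw": -0.4},
  {"twist": [0, 0, 0.03], "dp": [0, 3, 0], "claw": -0.4},
  {"twist": [0, 0, 0.04], "dp": [-0.1, 4, 0], "claw": -0.4},
])

```text
time: 26.2
position: [0.4995, 0.0964, 0.0588]
ee_rot: [-0.3, -3.124, 0.003]
wrist_force: [-1.5, -0.8, 0.6]
width: 0.3
finger_force: 0.5
```

send_rows([
  {"twist": [0, 0, 0.01], "dp": [0, 1, 0], "claw": -0.4},
  {"twist": [0, 0, 0.02], "dp": [0, 2, 0], "claw": -0.4},
  {"twist": [0, 0, 0.03], "dp": [0, 3, 0], "claw": -0.4},
  {"twist": [0, 0, 0.04], "dp": [-0.1, 4, 0], "claw": -0.4},
])

```text
time: 26.6
position: [0.5005, 0.1003, 0.0588]
ee_rot: [-0.362, -3.117, 0.003]
wrist_force: [-0.2, -1.0, -0.7]
width: 0.296
finger_force: 0.5
```

```bash
python3 - <<'E'
from h import *
st()
c=imaging.calibration("scene");im=imaging.capture("scene")[...,::-1].copy();cv2.imwrite("pics/s9.png",im)
a=cv2.imread("pics/s7.png")
d=np.abs(im.astype(int)-a).sum(2)
P=proj(c,[[.597,.0776,.07],[.6962,.064,.07],[.72,.061,.07],[.5333,.0005,.065],[.63,.073,.07],[.505,.11,.065]]).round(0);print(P)
for u,v in P.astype(int): print((u,v),im[v,u],a[v,u],d[v-3:v+4,u-3:u+4].mean().round(1))
cw=imaging.calibration("wrist");w=imaging.capture("wrist")[...,::-1].copy();cv2.imwrite("pics/w9.png",w)
g=cv2.cvtColor(w,cv2.COLOR_BGR2GRAY)
print(proj(cw,[[.597,.0776,.073],[.505,.11,.078],[.5,.1003,.078],[.5,.1003,.06]]).round(0))
print(g[150:384:9,150:360:8])
E
```

```text
t 26.6 F [ 0.  -1.   0.7] Mz [-0.25  0.17 -0.03] r 0.0992 th 2.9105 yaw 2.91 z 0.0588 w 0.296388326835596
[[173. 221.]
 [137. 205.]
 [129. 201.]
 [224. 213.]
 [161. 215.]
 [204. 246.]]
(np.int64(173), np.int64(221)) [154 163 163] [129 135 131] 202.9
(np.int64(137), np.int64(205)) [109 112 110] [63 64 62] 91.5
(np.int64(129), np.int64(201)) [140 149 151] [115 125 128] 117.6
(np.int64(224), np.int64(213)) [45 44 45] [30 29 30] 41.4
(np.int64(161), np.int64(215)) [107 112 112] [62 62 61] 111.7
(np.int64(204), np.int64(246)) [124 132 133] [56 61 57] 157.6
[[254. 421.]
 [278. 271.]
 [254. 266.]
 [254. 247.]]
[[ 94  95  94  93  93  94  94  95  91  93  89  92  94  94  90  97  96 164
  168 170 175 180 181 174 174 173 175]
 [ 97  91  91  93  94  95  94  94  90  88  91 171 174  92  94 163 157  94
  172 173 179 173 172 175 173 173 172]
 [ 93  93  92  92  94  91 166 177 176 176 170 173 171 174 170 166 170  91
  174 171 177 174 171 172 175 174 174]
 [ 94  94  92  93 136 168 171 177 177 175 174 175 175 175 175 172  92  95
   93 168 172 174 172 176 148 147 142]
 [103  95  90 166 165 171 172 174 173
[... 1749 characters left out ...]
  30  28  35  33  34]
 [ 33  31  29  30  30  30  33  29  23  51  52  53  52  61  46  51  77  71
   57  32  25  26  30  30  29  33  36]
 [ 37  37  28  29  29  33  31  28  25  47  42  93  54  64  44 105  48  50
   36  32  33  23  30  33  34  35  34]
 [ 33  27  31  28  29  27  27  33  27  30  30  32  31  28  27  31  31  33
   31  34  30  39  29  24  30  31  33]
 [ 30 172  26  28  32  26  29  27  27  32  30  29  34  29  31  29  33  25
   32  34  27  30  31  27  31 143  49]
 [166 172  27  22  30  23  23  32  24  30  30  29  35  29  31  25  32  31
   32  29  27  22  21  29  32  77 142]
 [ 72  26  21  23  22  21  26  23  25  36  27  28  27  27  33  33  27  25
   25  21  25  25  29  22  28  23  28]]
```

send_rows([
  {"twist": [0, 0, 0.01], "dp": [0, 1, 0], "claw": -0.4},
  {"twist": [0, 0, 0.02], "dp": [0, 2, 0], "claw": -0.4},
  {"twist": [0, 0, 0.03], "dp": [0, 3, 0], "claw": -0.4},
  {"twist": [0, 0, 0.03], "dp": [0, 3, 0], "claw": -0.4},
])

```text
time: 27.1
position: [0.5012, 0.1033, 0.0588]
ee_rot: [-0.408, -3.112, 0.003]
wrist_force: [-0.7, -0.9, -0.1]
width: 0.303
finger_force: 0.4
```

```bash
python3 - <<'E'
from h import *
c=imaging.calibration("scene");im=imaging.capture("scene")[...,::-1].copy()
a=cv2.imread("pics/s7.png")
A=np.array([np.cos(-.132),np.sin(-.132)]);N=np.array([-A[1],A[0]])
C=np.array([.597,.0776])
for x in (-.024,.0,.024,.05,.075,.118):
    t=np.arange(-.026,.0261,.002)
    P=[[*(C+x*A+k*N),.07] for k in t];uv=proj(c,P).astype(np.float32)
    for I in(a,im):
        g=cv2.cvtColor(I,cv2.COLOR_BGR2GRAY);print(x,cv2.remap(g,uv[:,:1],uv[:,1:],1).ravel())
E
```

```text
-0.024 [171 170 169 168 168 126  79  62  65  66  63  66  61  61  60  66  64  63
  63  63  65  66  65  65  68  77 113]
-0.024 [ 42  39  73 160 142  85  46  43  43  42  40  38  39  37  36  33  38  48
  59  64  65  66  68  66  67  67 103]
0.0 [176 173 175 172 144 100  73  59  64  80 115 134 143 138 131 121  91  67
  61  64  69  70  67  67  66  70  80]
0.0 [ 38  44  49  51  42  41  38  36  54  68  53  77 181 174 195 201 155 121
 116 118 109  83  68  68  69  73  96]
0.024 [190 188 191 191 179 125  83  59  64  63  69  68  65  61  61  62  63  60
  62  63  68  68  71  95 102 109 108]
0.024 [128 113  93  65  46  47  90 110 110 117 131 120 110 113 114 114 120 116
 116 104  89  75 111 163 170 129 113]
0.05 [123 136 136 174 182 158 157 151 139 119  81  71  63  61  60  60  65  66
  65  65  64  67  85  97 102 103 102]
0.05 [123 135 137 174 180 157 158 151 138 123 116 115 115 114 113  94  73  67
  65  70 101 111 139 170 137 108 100]
0.075 [136 136 137 137 137 136 136 137 137 132  93  69  60  60  59  61  65  67
  66  66  68  77  91  99 100  99  99]
0.075 [135 134 135 136 137 137 137 137 129 121 118 117 115 112 109  83  69  67
  66  75  90 108 116 112 110 106 105]
0.118 [185 202 199 209 218 220 223 222 225 202 127  72  62  61  72  85  82  81
  74 168 228 220 214 234 239 242 236]
0.118 [184 214 218 212 218 219 216 174 128 118 115 114 114 107 127 151 158 195
 221 232 231 220 212 235 239 242 235]
```

The key has turned with the screw only by its play, until the handle bears on a prong. It is holding, so I keep tightening.

send_rows([
  {"twist": [0, 0, 0.01], "dp": [0, 1, 0], "claw": -0.4},
  {"twist": [0, 0, 0.02], "dp": [0, 2, 0], "claw": -0.4},
  {"twist": [0, 0, 0.03], "dp": [0, 3, 0], "claw": -0.4},
  {"twist": [0, 0, 0.03], "dp": [0, 3, 0], "claw": -0.4},
])

```text
time: 27.55
position: [0.5019, 0.1057, 0.0587]
ee_rot: [-0.455, -3.105, 0.004]
wrist_force: [-0.8, -4.7, 0.4]
width: 0.297
finger_force: 1.9
```

send_rows([
  {"twist": [0, 0, 0.005], "dp": [0, 0.5, 0], "claw": -0.4},
  {"twist": [0, 0, 0.01], "dp": [0, 1, 0], "claw": -0.4},
  {"twist": [0, 0, 0.01], "dp": [0, 1, 0], "claw": -0.4},
])

```text
time: 27.85
position: [0.5021, 0.1066, 0.0587]
ee_rot: [-0.471, -3.103, 0.004]
wrist_force: [-1.2, -5.3, -0.0]
width: 0.298
finger_force: 2.6
```

```bash
cat > f.py <<'E'
from h import *
st();F=[];f=[];P=[]
for k in range(4):
    imaging.capture("wrist");s=telemetry.read_state();F.append(R.from_rotvec(s["ee_rot"]).inv().apply(s["wrist_force"]));f.append(s["finger_force"])
print("avg F",np.mean(F,0).round(2),np.std(F,0).round(2),"finger",np.mean(f),"y",s["position"].round(5))
E
python3 f.py
```

```text
t 27.85 F [-0.4 -5.4  0. ] Mz [-1.03  0.16 -0.  ] r 0.0992 th 2.8449 yaw 2.84 z 0.0587 w 0.2983126936978056
avg F [-0.83 -4.91 -0.05] [0.26 0.7  0.56] finger 2.5478033954277635 y [0.50216 0.10661 0.05874]
```

send_rows([
  {"twist": [0, 0, 0], "dp": [0, 1, 0], "claw": -0.4},
  {"twist": [0, 0, 0], "dp": [0, 2, 0], "claw": -0.4},
  {"twist": [0, 0, 0], "dp": [0, 2, 0], "claw": -0.4},
])

```text
time: 28.35
position: [0.5024, 0.1081, 0.0586]
ee_rot: [-0.471, -3.102, 0.006]
wrist_force: [-1.0, -8.1, 0.5]
width: 0.297
finger_force: 3.4
```

```bash
python3 f.py
```

```text
t 28.35 F [-1.4 -8.  -0.5] Mz [-1.38  0.26  0.04] r 0.0994 th 2.83 yaw 2.84 z 0.0586 w 0.29715823202735714
avg F [-0.46 -6.46 -0.77] [0.2  0.67 0.38] finger 3.4087007213383913 y [0.50237 0.10807 0.05863]
```

send_rows([
  {"twist": [0, 0, 0], "dp": [0, 1, 0], "claw": -0.4},
  {"twist": [0, 0, 0], "dp": [0, 2, 0], "claw": -0.4},
  {"twist": [0, 0, 0], "dp": [0, 3, 0], "claw": -0.4},
  {"twist": [0, 0, 0], "dp": [0, 3, 0], "claw": -0.4},
])

```text
time: 28.95
position: [0.5028, 0.1104, 0.0585]
ee_rot: [-0.471, -3.101, 0.008]
wrist_force: [-2.3, -9.1, 1.0]
width: 0.304
finger_force: 4.5
```

```bash
python3 f.py
```

```text
t 28.95 F [-0.5 -9.3 -0.9] Mz [-1.74  0.44 -0.03] r 0.0998 th 2.8065 yaw 2.84 z 0.0585 w 0.3036233196656075
avg F [-0.49 -8.87 -1.22] [0.35 0.21 0.27] finger 4.443332590162754 y [0.50277 0.11036 0.0585 ]
```

send_rows([
  {"twist": [0, 0, 0], "dp": [0, 1, 0], "claw": -0.4},
  {"twist": [0, 0, 0], "dp": [0, 2, 0], "claw": -0.4},
  {"twist": [0, 0, 0], "dp": [0, 3, 0], "claw": -0.4},
  {"twist": [0, 0, 0], "dp": [0, 3, 0], "claw": -0.4},
])

```text
time: 29.55
position: [0.5032, 0.1127, 0.0583]
ee_rot: [-0.472, -3.101, 0.01]
wrist_force: [-3.3, -10.7, 0.9]
width: 0.298
finger_force: 5.5
```

```bash
python3 f.py
```

```text
t 29.55 F [  0.  -11.2  -0.8] Mz [-2.19  0.64  0.  ] r 0.1001 th 2.7832 yaw 2.84 z 0.0583 w 0.2983607923036925
avg F [  0.11 -10.88  -1.57] [0.36 0.1  0.27] finger 5.453572198748589 y [0.50323 0.11272 0.05836]
```

send_rows([
  {"twist": [0, 0, 0], "dp": [0, 1, 0], "claw": -0.4},
  {"twist": [0, 0, 0], "dp": [0, 1.8, 0], "claw": -0.4},
  {"twist": [0, 0, 0], "dp": [0, 1.8, 0], "claw": -0.4},
  {"twist": [0, 0, 0], "dp": [0, 1.8, 0], "claw": -0.4},
])

```text
time: 30.15
position: [0.5035, 0.1141, 0.0583]
ee_rot: [-0.472, -3.1, 0.011]
wrist_force: [-3.8, -11.9, 2.1]
width: 0.3
finger_force: 6.1
```

```bash
python3 f.py
```

```text
t 30.15 F [  0.1 -12.5  -2. ] Mz [-2.36  0.74  0.08] r 0.1004 th 2.7698 yaw 2.839 z 0.0583 w 0.2998005704622793
avg F [  0.38 -12.27  -1.74] [0.33 0.83 0.24] finger 6.098869610577822 y [0.50353 0.11407 0.05828]
```

send_rows([
  {"twist": [0, 0, 0], "dp": [0, -3, 0], "claw": -0.4},
  {"twist": [0, 0, 0], "dp": [0, -6, 0], "claw": -0.4},
  {"twist": [0, 0, 0], "dp": [0, -9, 0], "claw": -0.4},
  {"twist": [0, 0, 0], "dp": [0, -9, 0], "claw": -0.4},
])

```text
time: 30.75
position: [0.5024, 0.1078, 0.0588]
ee_rot: [-0.47, -3.103, 0.002]
wrist_force: [0.3, -3.1, 0.1]
width: 0.297
finger_force: 1.4
```

```bash
python3 f.py
```

```text
t 30.75 F [-1.2 -2.9 -0.1] Mz [-0.56  0.21 -0.01] r 0.0993 th 2.8322 yaw 2.841 z 0.0588 w 0.2972317235266175
avg F [-0.18 -2.68 -0.47] [0.71 0.52 0.12] finger 1.533139032053441 y [0.50243 0.10795 0.05877]
```

send_rows([
  {"twist": [0, 0, 0], "dp": [0, -3, 0], "claw": -0.4},
  {"twist": [0, 0, 0], "dp": [0, -5, 0], "claw": -0.4},
  {"twist": [0, 0, 0], "dp": [0, -6, 0], "claw": -0.35},
  {"twist": [0, 0, 0], "dp": [0, -6.5, 0], "claw": -0.3},
  {"twist": [0, 0, 0], "dp": [0, -6.5, 0], "claw": -0.3},
])

```text
time: 31.45
position: [0.5006, 0.1017, 0.0588]
ee_rot: [-0.47, -3.103, 0.002]
wrist_force: [-0.3, 0.0, -0.6]
width: 0.348
finger_force: 0.0
```

```bash
python3 f.py
```

```text
t 31.45 F [ 0.3 -0.1  0.6] Mz [-0.06 -0.01  0.04] r 0.0994 th 2.8971 yaw 2.841 z 0.0588 w 0.3480229856269062
avg F [ 0.04  0.13 -0.08] [0.19 0.04 0.52] finger 0.0 y [0.50055 0.10165 0.05877]
```

Contact is clear, so I lift straight up and away.

send_rows([
  {"twist": [0, 0, 0], "dp": [0, 0, -10], "claw": -0.3},
  {"twist": [0, 0, 0], "dp": [0, 0, -25], "claw": -0.3},
  {"twist": [0, 0, 0], "dp": [0, 0, -50], "claw": -0.3},
  {"twist": [0, 0, 0], "dp": [0, 0, -80], "claw": -0.3},
  {"twist": [0, 0, 0], "dp": [10, 0, -110], "claw": -0.3},
  {"twist": [0, 0, 0], "dp": [20, 0, -130], "claw": -0.3},
  {"twist": [0, 0, 0], "dp": [20, 0, -130], "claw": -0.3},
  {"twist": [0, 0, 0], "dp": [20, 0, -130], "claw": -0.3},
])

```text
time: 32.45
position: [0.4823, 0.1077, 0.1894]
ee_rot: [-0.47, -3.105, 0.002]
wrist_force: [0.9, 0.3, 0.2]
width: 0.353
finger_force: 0.0
```

```bash
python3 - <<'E'
from h import *
st()
c=imaging.calibration("scene");im=imaging.capture("scene")[...,::-1].copy();cv2.imwrite("pics/s10.png",im)
g=cv2.cvtColor(im,cv2.COLOR_BGR2GRAY)
A=np.array([np.cos(-.132),np.sin(-.132)]);N=np.array([-A[1],A[0]]);C=np.array([.597,.0776])
for x in (0,.05,.075,.118):
    uv=proj(c,[[*(C+x*A+k*N),.07] for k in np.arange(-.026,.0261,.002)]).astype(np.float32)
    print(x,cv2.remap(g,uv[:,:1],uv[:,1:],1).ravel())
# key handle in wrist view
cw=imaging.calibration("wrist");w=imaging.capture("wrist")[...,::-1].copy();cv2.imwrite("pics/w10.png",w)
print(proj(cw,[[*C,.07],[*(C+.1*A),.07]]).round(0),telemetry.read_state()["wrist_force"])
E
```

```text
t 32.45 F [-0.8  0.6 -0.2] Mz [ 0.06 -0.03 -0.01] r 0.1186 th 2.8848 yaw 2.841 z 0.1894 w 0.35277955101155034
0 [185 182 183 185 186 152 130 124 124 121 195 240 233 190 203 208 162 130
 124 124 115  90  73  72  71  77 102]
0.05 [131 142 144 181 187 163 163 157 144 130 124 121 118 119 117 100  77  69
  69  76 107 118 146 178 144 112 105]
0.075 [140 142 141 140 140 143 143 145 137 125 124 123 121 118 113  89  74  69
  71  78  93 114 123 120 116 112 109]
0.118 [192 221 225 218 225 226 223 181 133 126 123 123 121 117 133 161 167 203
 229 238 237 227 221 240 243 246 240]
[[260. 300.]
 [276. 379.]] [ 0.03655299  0.79740483 -0.3933763 ]
```

```bash
python3 -c "
from cell import ctrl
print(ctrl.finish_job())"
```

```text
the job is handed in; nothing more can be done
None
```

The holding key is flat over the tang with its handle in the fork, and the jam nut is seated and tight: the last push measured about 12.2 N at the knob, roughly 1.2 N m. The screw turned only within the key's play, the arm is clear of everything, and the job was handed in at about 32.5 s; no verdict came back.

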